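Find the heavy end of a kit case and stand it on the display tray

ROBOT

A 7-joint arm with a two-finger parallel gripper is mounted at the origin on the work surface. World frame = base frame: x ahead of the robot, y to its left, z up, the work surface at z = 0. Lengths are in m, angles in rad, forces in N, time in s.
With the tool pointing down it reaches from about 0.4 to 0.85 m from the base axis. Payload 4.5 kg.
Tool frame: the origin (TCP) lies on the centre line of the jaws, within the pads' length; the fingertips stand robot.finger_overhang ahead of it and the grasp point (between the pads) is the TCP (robot.finger_overhang is the distance from the TCP to the fingertips, in m); z points along the fingers, y is the direction in which the jaws open and shut (so a half turn about z gives the same grasp; the last joint's range is limited). The gripper opens to 85 mm and grips with 20 to 120 N. Pads are 22 mm wide; open, the fingers measure 114 mm over their backs; the gripper's body (76 mm by 85 mm) begins 54 mm behind the grasp point. The pads swing forward as they close: fully open they stand 13 mm farther back than shut.
Start: joints at [-1.279, 0.689, -0.195, 1.565, 0.157, 0.902, -0.215], TCP at [0.159, 0.604, 0.25] pointing down, gripper open.
Joint ranges: [-3.01, 3.01], [-0.46, 2.08], [-1.47, 1.51], [0.13, 2.56], [-1, 4.14], [0.04, 2.09], [-2.66, 2.66]. Speed limits (rad/s): [2.57, 2.57, 3.14, 3.14, 3.14, 3.14, 3.14].

INTERFACE

Orientations are given as a unit quaternion [w, x, y, z].
In Python, from bench import sensors, camera, calibration, job, robot gives the robot as it stands.
- The arm moves only by the tool apply_moves, never from a script. Its argument "moves" is a list that holds one entry, the list of rows, each a list of 4 numbers: the shift along the tool's x, y, z in mm, then the turn about the tool's z in rad. In form: [[[x, y, z, spin], ...]]. A call has 1 to 5 rows; each row is the pose to reach, as a shift and turn from the pose commanded when the call began, along the tool's axes at that moment; what a row does not reach only later rows make up. A row lasts 1/8 s, in which the tool goes at most 62.5 mm and 10.7 degrees, less where a joint would pass 70% of its speed; a pose out of reach is approached as far as the arm can. A call with a gripper value outside its range is refused whole. "hand" is the opening in per cent of the stroke, from 0 (shut) to 100 (fully open), set as the call begins (left out, the last holds). The fingers move at their own pace and stop on an object; "grip_force" is the grip in N (left out, the last holds). Time passes only in rows, so rows that repeat a pose let the fingers close. It gives the time, the measured TCP pose, the force and the opening at its end, in the units of the state.
- sensors.read_state(): the state, without advancing time (a new reading comes with each control period).
- camera(name): name is "scene" or "top" or "wrist"; returns the picture (420x560x3 uint8, red, green, blue); there is no depth.
- calibration(name): a dict with "vertical_fov" (degrees; the focal length in pixels is half the picture's height over the tangent of half this angle, whatever the lens; pixels are square), "cx", "cy" (the principal point, pixels), "world_to_cam" (4x4, takes a point from world to camera coordinates). Camera axes: x right, y down, z forward; pixel columns grow to the right and rows downward; lengths in m; the calibration is good to about 2 mm. The wrist camera is an equidistant fisheye: a pixel r from the principal point sees the ray r / f radians off the axis. A picture is of the moment at which its call begins: read the wrist's pose just before it. calibration takes no time and is no camera call; for the wrist camera it gives the pose at the moment of the call.
- job.job_done(): hands the job in, once; it reports no verdict.
The state is a dict: "time": time; "qpos": joint angles; "qd": joint speeds; "tau": joint torques, N m; "position": TCP position; "orientation": TCP orientation; "force": force on the tool from outside, world axes, zero at the start; "ft_torque": the same for the moment, N m; "gripper_width": finger opening in m.
Only numpy, scipy, OpenCV 4.12 (cv2) and the standard library are available. Lean on these libraries where they do the work, as an engineer would, in place of code of your own. Each camera call takes 0.05 s, during which the arm holds its last target. There are 200 camera calls.

TASK

Lift the grey kit case by its orange swing grip well clear of the counter, see which end dips, and stand it upright on the display tray with that heavy end down, a finger's width or more short of the tray's front kerb, and let go of it. Then slide the standing case forward until it rests flat against the kerb, leaving it upright and on its own. Do not disturb the bottles, bowl or mug.

Things in the scene. Friction and masses are not known exactly. Their poses are not given: they have to be found in the camera images.
- case_center (a point): Centre (half-way up) of the closed grey case: 130 (its x) x 70 (y) x 60 mm (z), 0.6 kg, smooth plastic (friction about 0.4), lying on its base, long axis within 0.5 rad of world y. Ends look alike, but one, +x or -x at random, hides a 0.46 kg weight about 37 mm from the middle. Hung by the grip it tilts 30 to 45 degrees, heavy end down.
- grip_center (a point): Where to hold the orange swing grip: a flat upright tab, 22 mm along the case's x, 14 mm thick along its y (pinch across these 14 mm), its top 65 mm above its swing axis. This point is 42 mm above the swing axis, in the middle of the tab. Its axes are the case's while it stands straight up from the lid, as at the start.
- grip_axis (a point): Swing axis of the grip, along the case's y, 16 mm above the middle of the lid, that is 76 mm above the base of the lying case and 65 mm from either end. It turns easily, so the case swings under a held grip. When the case stands on an end this axis is 65 mm above the tray and 46 mm out sideways from the case's centre line.
- grip (a joint): Angle of the grip to the case in rad: 0 standing straight up from the lid (at the start), limits -1.75 and 1.75 (folded flat past either end of the lid); positive leans the grip to the case's +x end. Light friction (0.014 N m).
- tray: Fixed cream display tray, 200 mm (its x) x 240 mm (its y), floor 8 mm thick; origin at the centre of the underside. A wooden kerb 12 mm thick and 26 mm high (from the counter) runs along its whole +x edge, the side away from the robot. The other edges are open.
- tray_kerb (a point): Middle of the foot of the kerb's inner face, on the tray floor (8 mm above the counter): the plane that the case must rest against. x points out through the kerb, y along it. Centre of the standing case, one of its long 130 x 60 sides against it: 35 mm behind (30 mm with its base against it).
- bottle_a: Red bottle with white cap, 62 mm across, 190 mm high, standing; origin under its centre. Leave alone.
- bottle_b: A second bottle like it, at the left. Leave alone.
- bowl: White bowl, 104 mm across, 42 mm high; origin under its centre. Leave alone.
- mug: White mug, 80 mm across, 85 mm high, handle on its +y side; origin under its centre. Leave alone.
Things that resemble listed ones, but are neither listed nor needed, are in the scene too. What is meant by the part that bears case_center is not blue, and is the larger of those in its own colour.

How it is judged:
By the outcome, as a careful person would: the job done as asked, in the order asked, and still so for the second after the job is handed in, with the robot touching nothing.
It also fails if it takes over 67 s, if anything falls off the work surface, if the arm or the gripper's body presses on something with over 40 N, if the wrist force passes 120 N, or if a joint passes its speed limit or range.

## Working session

There is one attempt and no reset: what is moved stays moved. The work goes in short steps, Python scripts to look and compute and a tool call to move; the robot and the scene stay as the last step left them, time stands still between calls to the robot, and variables do not carry over. Pictures are saved under pics/ and viewed, about 8 in all and at most 12, crops included, and the job is handed in when it is done.

Besides the shell and the picture viewer there is one more tool, called after "Emit:" by a JSON object that holds its "fn" and its "kwargs", one argument or row to a line. apply_moves: Moves the arm, as the interface text tells. Its arguments: {"type":"object","properties":{"moves":{"type":"array","items":{"type":"array","items":{"type":"array","items":{"type":"number"}}}},"hand":{"type":"number"},"grip_force":{"type":"number"}},"required":["moves"]}

```bash
ls; mkdir -p pics; python3 - <<'E'
from bench import sensors,camera,calibration,robot
import cv2,numpy as np
print(sensors.read_state()); print(robot.finger_overhang)
for n in("scene","top","wrist"):
    c=calibration(n);print(n,c)
    cv2.imwrite(f"pics/{n}0.png",camera(n)[:,:,::-1])
a=cv2.imread("pics/scene0.png");b=cv2.imread("pics/top0.png")
E
```

```text
pics
{'time': 0.0, 'qpos': array([-1.27919717,  0.68999074, -0.19450906,  1.56637378,  0.15729332,
        0.9024578 , -0.21509997]), 'qd': array([ 7.10351639e-05, -3.41239041e-04,  1.84090758e-04,  9.50161933e-04,
        1.26257547e-04, -2.29993665e-03, -6.40691439e-04]), 'tau': array([-1.48183044e-04, -5.39596474e+01, -1.26644857e+00, -1.58555692e+01,
        9.20071208e-03,  9.37296369e-03,  1.27312808e-05]), 'position': array([0.15923427, 0.60373667, 0.24947173]), 'orientation': array([-5.52268736e-05,  1.28503134e-01,  9.91708676e-01, -9.17899405e-04]), 'force': array([ 0.05072724, -0.61430898,  0.08072547]), 'ft_torque': array([-0.00308751, -0.06441089,  0.01438041]), 'gripper_width': 0.08520051890703904}
0.019
scene {'vertical_fov': 48.24925026479964, 'cx': 277.5484194376282, 'cy': 205.8174826626641, 'world_to_cam': array([[-0.72863167,  0.68485088,  0.00866944,  0.42974932],
       [ 0.56014749,  0.60314462, -0.56784801, -0.30885004],
       [-0.39412014, -0.40889588, -0.82308777,  1.7793503 ],
       [ 0.        ,  0.        ,  0.        ,  1.        ]])}
top {'vertical_fov': 49.00406725360621, 'cx': 278.75936042452975, 'cy': 208.18955594497004, 'world_to_cam': array([[ 0.02417108, -0.99961397, -0.01369891,  0.0032956 ],
       [-0.99024876, -0.02205958, -0.13755276,  0.60053974],
       [ 0.13719746,  0.01689013, -0.99039971,  1.33043816],
       [ 0.        ,  0.        ,  0.        ,  1.        ]])}
wrist {'vertical_fov': 65.70646984690485, 'cx': 280.2693347629636, 'cy': 206.01564541028623, 'world_to_cam': array([[ 2.54562938e-01,  9.67056119e-01,  4.15685046e-04,
        -6.24226447e-01],
       [ 9.26042043e-01, -2.43890411e-01,  2.88034029e-01,
        -3.79717839e-02],
       [ 2.78646452e-01, -7.29378469e-02, -9.57620084e-01,
         3.77503260e-01],
       [ 0.00000000e+00,  0.00000000e+00,  0.00000000e+00,
         1.00000000e+00]])}
```

View pics/top0.png

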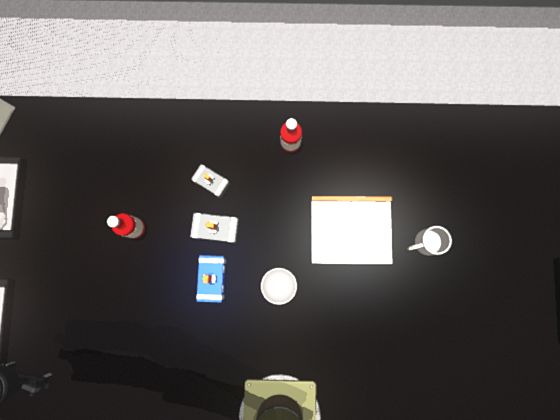

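View pics/scene0.png

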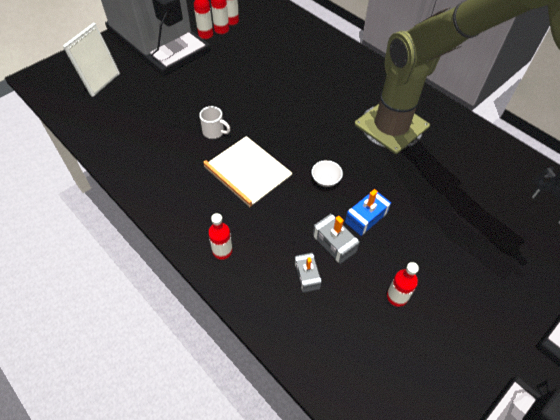

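```bash
python3 - <<'E'
import cv2,numpy as np
b=cv2.imread("pics/top0.png");a=cv2.imread("pics/scene0.png")
x=cv2.resize(b[195:255,180:250],None,fx=8,fy=8,interpolation=cv2.INTER_CUBIC)
y=cv2.resize(a[205:270,305:370],None,fx=8,fy=8,interpolation=cv2.INTER_CUBIC)[:480,:]
out=np.hstack([x,y])[:, :]
out=cv2.resize(out,(800,int(800*out.shape[0]/out.shape[1])))
print(out.shape, x.shape,y.shape)
cv2.imwrite("pics/c1.png",out)
t=cv2.resize(b[185:275,300:400],None,fx=7,fy=6.6)
t=cv2.resize(b[185:275,300:460],None,fx=5,fy=5,interpolation=cv2.INTER_CUBIC)
cv2.imwrite("pics/c2.png",t)
E
```

```text
(355, 800, 3) (480, 560, 3) (480, 520, 3)
```

View pics/c1.png

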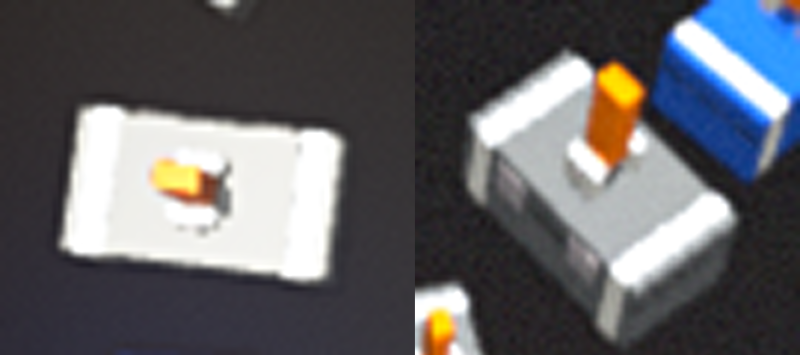

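View pics/c2.png

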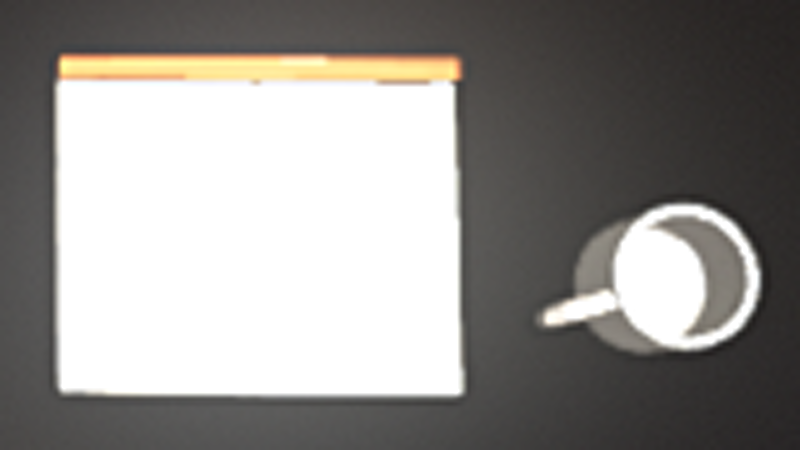

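```bash
cat > h.py <<'E'
import numpy as np,cv2
from bench import sensors,camera,calibration,robot
from scipy.spatial.transform import Rotation as R
def ray(n,uv,c=None):
    c=c or calibration(n); M=c["world_to_cam"]; f=210/np.tan(np.radians(c["vertical_fov"]/2))
    d=(np.array(uv,float)-[c["cx"],c["cy"]])/f
    if n=="wrist":
        r=np.linalg.norm(d); v=np.array([*(d/r*np.sin(r)),np.cos(r)])
    else: v=np.array([*d,1])
    return -M[:3,:3].T@M[:3,3], M[:3,:3].T@v
def atz(n,uv,z,c=None):
    o,v=ray(n,uv,c); return o+v*(z-o[2])/v[2]
def proj(n,p,c=None):
    c=c or calibration(n); M=c["world_to_cam"]; f=210/np.tan(np.radians(c["vertical_fov"]/2))
    q=M[:3,:3]@np.array(p)+M[:3,3]
    if n=="wrist":
        r=np.hypot(q[0],q[1]); k=np.arctan2(r,q[2])/r
        return q[:2]*k*f+[c["cx"],c["cy"]]
    return q[:2]/q[2]*f+[c["cx"],c["cy"]]
def tool():
    s=sensors.read_state(); q=s["orientation"]
    return s,R.from_quat([q[1],q[2],q[3],q[0]])
E
python3 - <<'E'
from h import *
k=5.926
print("cam",ray("top",(280,200))[0])
P=[]
for u,v in((80,105),(342,130),(327,280),(62,250)):
    P.append(atz("top",(180+u/k,195+v/k),.06));print(P[-1])
P=np.array(P);print("c",P.mean(0),np.linalg.norm(P-np.roll(P,1,0),axis=1),"ang long",[np.arctan2(*(a)[[0,1]]) for a in (P[1]-P[0],P[2]-P[3])])
# grip tab: top face at z=.141
for u,v in((150,165),(200,180)): print("grip",atz("top",(180+u/k,195+v/k),.141))
print("grip scene",atz("scene",(305+(621-415)/k,205+80/k),.141))
for u,v,z in((60,57,.026),(460,57,.026),(58,80,.026),(458,80,.026),(57,392,.008),(463,395,.008)): print("tray",atz("top",(300+u/5,185+v/5),z))
for w,uv in (("mug",(300+685/5,185+278/5)),): print(w,atz("top",uv,.085))
print("bowl",atz("top",(279,286),.042)); print("b",atz("top",(291,124),.19),atz("top",(112,222),.19))
E
```

```text
cam [ 0.41207133 -0.00592929  1.40031661]
[0.57871556 0.26728238 0.06      ]
[0.56916464 0.13667655 0.06      ]
[0.49484397 0.14134909 0.06      ]
[0.50655937 0.2725925  0.06      ]
c [0.53732089 0.20447513 0.06      ] [0.07235132 0.13095459 0.0744674  0.13176526] ang long [np.float64(-3.0685947365810122), np.float64(-3.0525639819376735)]
grip [0.54129134 0.21677057 0.141     ]
grip [0.53482659 0.19319123 0.141     ]
grip scene [0.53727902 0.20712895 0.141     ]
tray [ 0.64061523 -0.08197294  0.026     ]
tray [ 0.64589074 -0.32266501  0.026     ]
tray [ 0.62653691 -0.08096864  0.026     ]
tray [ 0.63183895 -0.32133268  0.026     ]
tray [ 0.44005073 -0.08407448  0.008     ]
tray [ 0.44407161 -0.32665218  0.008     ]
mug [ 0.51135461 -0.43525265  0.085     ]
bowl [0.37184663 0.01101257 0.042     ]
b [ 0.81162493 -0.01299234  0.19      ] [0.53287306 0.45640948 0.19      ]
```

```bash
cat >> h.py <<'E'
def go(x,y,z,yang=None):
    "tool-frame shift (mm) and spin to put TCP at x,y,z with tool y at world angle yang (rad)"
    s,r=tool(); d=r.inv().apply(np.array([x,y,z])-s["position"])*1000
    ty=r.apply([0,1,0]); a=np.arctan2(ty[1],ty[0])
    sp=0 if yang is None else -((yang-a+np.pi)%(2*np.pi)-np.pi)
    print("t",round(s["time"],2),"pos",s["position"].round(4),"toolx",r.apply([1,0,0]).round(3),"ty",ty.round(3),"tilt",r.apply([0,0,1])[:2].round(4))
    print("shift",d.round(1),"spin",round(sp,3),"rows",max(np.linalg.norm(d)/62.5,abs(np.degrees(sp))/10.7))
E
python3 -c "
from h import *
go(.538,.205,.26,-.081)"
```

```text
t 0.15 pos [0.1593 0.6039 0.2497] toolx [-0.967  0.255 -0.   ] ty [ 0.255  0.967 -0.001] tilt [-0.0002 -0.0014]
shift [-467.9 -289.2   -9.9] spin 1.394 rows 8.802381024926003
```

Emit:
{"fn": "apply_moves", "kwargs": {
  "moves": [
    [[-52,-32,-1,0.155],[-104,-64,-2,0.31],[-156,-96,-3,0.465],[-208,-128,-4,0.62],[-260,-160,-5,0.775]]
  ],
  "hand": 60
}}

```text
time: 0.78
position: [0.3711, 0.3819, 0.2553]
orientation: [-0.0, 0.496, 0.868, 0.0]
force: [1.0, 1.6, -1.0]
gripper_width: 0.0509
```

```bash
python3 -c "
from h import *
go(.538,.205,.26,-.081)"
```

```text
t 0.78 pos [0.3711 0.3819 0.2553] toolx [-0.508  0.861  0.   ] ty [0.861 0.508 0.   ] tilt [0.0001 0.0002]
shift [-237.1   53.9   -4.7] spin 0.614 rows 3.8917375066806468
```

Emit:
{"fn": "apply_moves", "kwargs": {
  "moves": [
    [[-60,13,-1,0.155],[-119,27,-2,0.31],[-178,40,-3,0.465],[-237,54,-5,0.614],[-237,54,-5,0.614]]
  ]
}}

```text
time: 1.4
position: [0.5415, 0.2014, 0.2604]
orientation: [0.002, 0.737, 0.676, -0.0]
force: [-0.9, 0.7, 0.1]
gripper_width: 0.0512
```

```bash
python3 - <<'E'
from h import *
import pickle
go(.538,.205,.26,-.081)
c=calibration("wrist");im=camera("wrist")
u=np.array([.081,.997,0]);v=np.array([.997,-.081,0]);C=np.array([.538,.205,0])
for a in(-1,1):
  for b in(-1,1):
    print(proj("wrist",C+a*.065*u+b*.035*v+[0,0,.06],c).round(1), proj("wrist",C+a*.011*u+b*.007*v+[0,0,.141],c).round(1))
pickle.dump(c,open("cw.pkl","wb"))
cv2.imwrite("pics/w1.png",im[:,:,::-1])
E
```

```text
t 1.4 pos [0.5415 0.2014 0.2604] toolx [ 0.087  0.996 -0.003] ty [ 0.996 -0.087  0.004] tilt [ 0.0033 -0.0037]
shift [ 3.3 -3.8  0.4] spin -0.006 rows 0.0803848968937704
[243.2 239.2] [265.2 215.3]
[308.2 238.8] [283.  215.1]
[239.  116.1] [264.7 188. ]
[310.1 115.5] [283.  187.9]
```

View pics/w1.png

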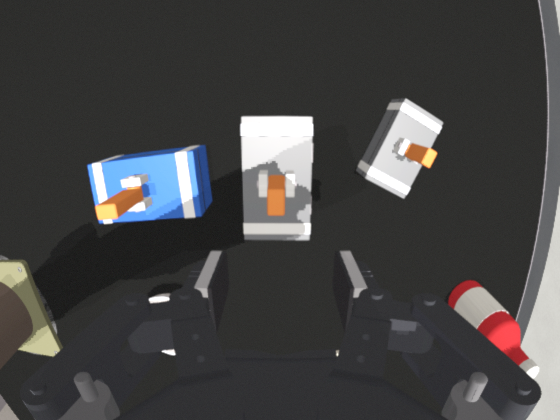

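Emit:
{"fn": "apply_moves", "kwargs": {
  "moves": [
    [[4,-2,40,-0.006],[4,-2,80,-0.006],[4,-2,120,-0.006],[4,-2,142,-0.006],[4,-2,142,-0.006]]
  ]
}}

```text
time: 2.08
position: [0.5337, 0.2129, 0.1166]
orientation: [-0.001, 0.73, 0.683, -0.002]
force: [0.3, 0.0, -0.4]
gripper_width: 0.0512
```

```bash
python3 -c "
from h import *
go(.540,.205,.118,-.081)
cv2.imwrite('pics/w2.png',cv2.resize(camera('wrist')[100:420,100:460,::-1],None,fx=1.7,fy=1.7))"
```

```text
t 2.08 pos [0.5337 0.2129 0.1166] toolx [ 0.067  0.998 -0.001] ty [ 0.998 -0.067 -0.005] tilt [-0.0047 -0.0005]
shift [-7.4  6.8 -1.4] spin 0.014 rows 0.16280594798012732
```

View pics/w2.png

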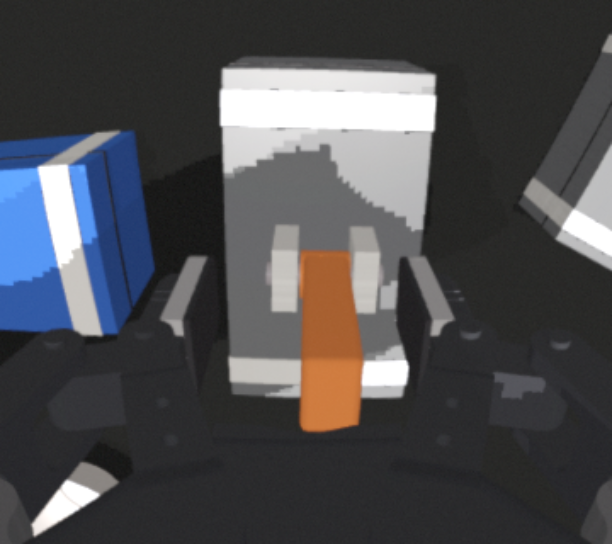

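Emit:
{"fn": "apply_moves", "kwargs": {
  "moves": [
    [[-7,6,-1,0.014],[-7,6,-1,0.014]]
  ]
}}

```text
time: 2.38
position: [0.5431, 0.2034, 0.1206]
orientation: [0.001, 0.737, 0.676, 0.001]
force: [0.8, 0.2, 0.7]
gripper_width: 0.0514
```

```bash
python3 -c "
from h import *
go(.540,.205,.118,-.081)"
```

```text
t 2.38 pos [0.5431 0.2034 0.1206] toolx [0.086 0.996 0.001] ty [ 0.996 -0.086  0.003] tilt [0.003  0.0002]
shift [ 1.3 -3.2  2.6] spin -0.005 rows 0.0701099748407584
```

Emit:
{"fn": "apply_moves", "kwargs": {
  "moves": [
    [[0,-2,2,-0.003],[0,-2,2,-0.003],[0,-2,2,-0.003],[0,-2,2,-0.003],[0,-2,2,-0.003]]
  ]
}}

```text
time: 3.0
position: [0.5396, 0.2045, 0.1173]
orientation: [-0.0, 0.735, 0.678, 0.0]
force: [1.0, 0.3, 0.3]
gripper_width: 0.0513
```

```bash
python3 -c "
from h import *
go(.540,.205,.118,-.081)"
```

```text
t 3.0 pos [0.5396 0.2045 0.1173] toolx [0.081 0.997 0.   ] ty [ 0.997 -0.081 -0.   ] tilt [-0.  0.]
shift [ 0.5  0.4 -0.7] spin 0.0 rows 0.015790543219587602
```

Settled on target. Close.

Emit:
{"fn": "apply_moves", "kwargs": {
  "moves": [
    [[0,0,0,0],[0,0,0,0],[0,0,0,0],[0,0,0,0],[0,0,0,0]]
  ],
  "hand": 0,
  "grip_force": 60
}}

```text
time: 3.62
position: [0.5394, 0.2044, 0.1172]
orientation: [-0.0, 0.735, 0.678, -0.0]
force: [-1.5, -0.4, -0.4]
gripper_width: 0.0133
```

Emit:
{"fn": "apply_moves", "kwargs": {
  "moves": [
    [[0,0,-15,0],[0,0,-35,0],[0,0,-65,0],[0,0,-100,0],[0,0,-130,0]]
  ]
}}

```text
time: 4.25
position: [0.5392, 0.2043, 0.2488]
orientation: [-0.0, 0.735, 0.678, -0.0]
force: [0.4, 0.2, -5.1]
gripper_width: 0.0134
```

Emit:
{"fn": "apply_moves", "kwargs": {
  "moves": [
    [[0,0,-20,0],[0,0,-20,0],[0,0,-20,0],[0,0,-20,0],[0,0,-20,0]]
  ]
}}

```text
time: 4.88
position: [0.5392, 0.2043, 0.2664]
orientation: [-0.0, 0.735, 0.678, -0.001]
force: [-0.0, 0.5, -5.1]
gripper_width: 0.0136
```

```bash
python3 - <<'E'
from h import *
go(.55,-.2,.30,.019)
print(sensors.read_state()["force"],sensors.read_state()["ft_torque"])
a=camera("scene")[100:280,280:460,::-1];b=camera("wrist")[60:420,120:480,::-1]
cv2.imwrite("pics/l1.png",np.hstack([cv2.resize(a,(400,400)),cv2.resize(b,(400,400))]))
E
```

```text
t 4.88 pos [0.5392 0.2043 0.2664] toolx [ 0.081  0.997 -0.001] ty [ 0.997 -0.081 -0.001] tilt [-0.0015 -0.0007]
shift [-402.1   43.4  -33.3] spin -0.1 rows 6.492634828959604
[-0.01316039  0.50888122 -5.06009739] [-0.01108425  0.00745772  0.00240321]
```

View pics/l1.png

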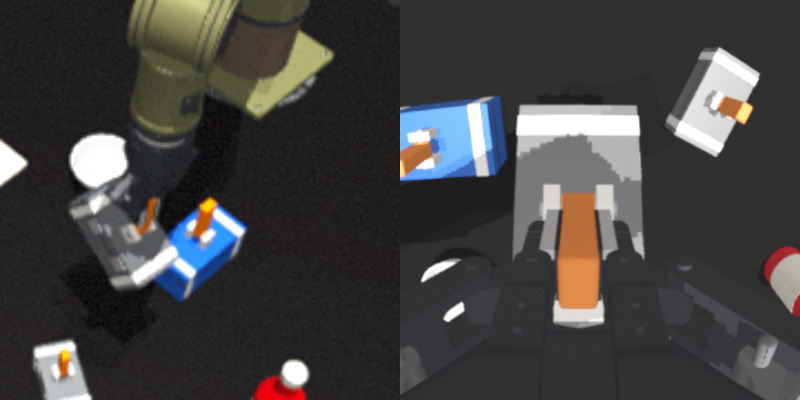

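```bash
python3 - <<'E'
from h import *
s,r=tool();A=s["position"]-[0,0,.042];u=np.array([.081,.997,0]);v=np.array([.997,-.081,0]);k=np.array([0,0,1])
img=[]
for t in(.65,-.65):
    im={n:camera(n)[:,:,::-1].copy() for n in("scene","wrist")}
    ux=np.cos(t)*u-np.sin(t)*k; n=np.cos(t)*k+np.sin(t)*u
    for nm in im:
      pts=[proj(nm,A+a*.065*ux+b*.035*v-h*n) for h in(.016,.076) for a,b in((1,1),(1,-1),(-1,-1),(-1,1))]
      pts=np.array(pts).round().astype(int)
      for q in(pts[:4],pts[4:]): cv2.polylines(im[nm],[q],True,(0,255,0) if q is not pts else 0,1)
    img.append(np.hstack([cv2.resize(im["scene"][140:260,290:410],(400,300)),cv2.resize(im["wrist"][60:420,120:480],(400,300))]))
cv2.imwrite("pics/l2.png",np.vstack(img))
E
```

```text
(no output)
```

View pics/l2.png

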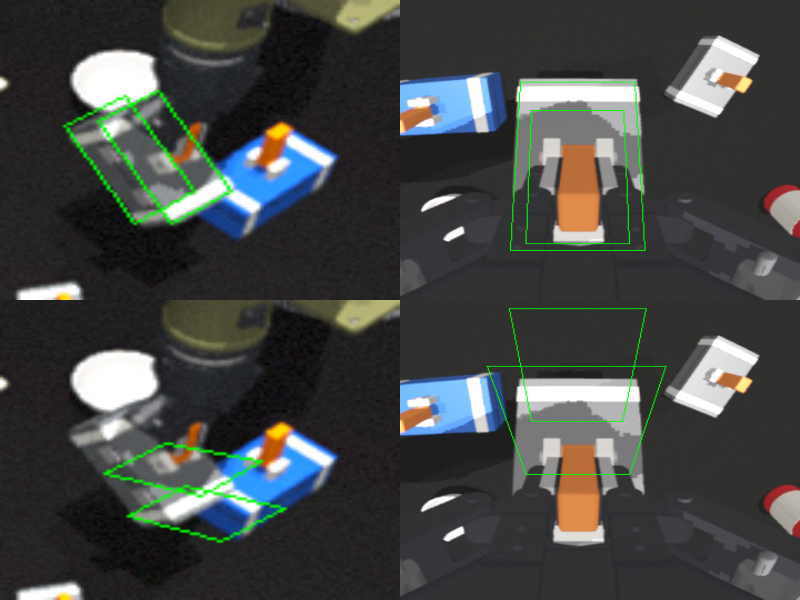

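```bash
python3 -c "
from h import *
go(.57,-.236,.27,.019)"
```

```text
t 5.17 pos [0.5396 0.2044 0.2672] toolx [ 0.081  0.997 -0.   ] ty [ 0.997 -0.081 -0.   ] tilt [-0.0001  0.    ]
shift [-436.5   66.    -2.8] spin -0.1 rows 7.063825531756148
```

Emit:
{"fn": "apply_moves", "kwargs": {
  "moves": [
    [[-15,2,-3,-0.003],[-50,7,-3,-0.01],[-90,13,-3,-0.02],[-130,20,-3,-0.03],[-170,26,-3,-0.04]]
  ]
}}

```text
time: 5.8
position: [0.5517, 0.03, 0.2707]
orientation: [0.001, 0.722, 0.692, -0.0]
force: [0.2, 0.1, -6.0]
gripper_width: 0.0131
```

Emit:
{"fn": "apply_moves", "kwargs": {
  "moves": [
    [[-41,5,0,-0.012],[-82,10,0,-0.024],[-123,16,0,-0.036],[-164,21,0,-0.045],[-200,26,0,-0.05]]
  ]
}}

```text
time: 6.42
position: [0.5686, -0.1715, 0.2706]
orientation: [0.0, 0.705, 0.71, -0.001]
force: [1.0, 0.2, -5.6]
gripper_width: 0.0133
```

```bash
python3 -c "
from h import *
go(.57,-.236,.27,.019)"
```

```text
t 6.42 pos [ 0.5686 -0.1715  0.2706] toolx [-0.007  1.    -0.001] ty [ 1.     0.007 -0.   ] tilt [-0.0002 -0.0014]
shift [-64.5   0.9   0.7] spin -0.012 rows 1.0318419662596001
```

Emit:
{"fn": "apply_moves", "kwargs": {
  "moves": [
    [[-25,0,0,-0.012],[-50,1,0,-0.012],[-64,1,0,-0.012],[-64,1,0,-0.012],[-64,1,0,-0.012]]
  ]
}}

```text
time: 7.05
position: [0.5712, -0.2305, 0.2702]
orientation: [-0.001, 0.699, 0.715, 0.0]
force: [-0.2, 0.7, -6.1]
gripper_width: 0.0128
```

Emit:
{"fn": "apply_moves", "kwargs": {
  "moves": [
    [[0,0,25,0],[0,0,50,0],[0,0,75,0],[0,0,95,0],[0,0,100,0]]
  ]
}}

```text
time: 7.68
position: [0.5706, -0.2299, 0.169]
orientation: [-0.002, 0.699, 0.715, -0.0]
force: [0.3, 0.9, -5.3]
gripper_width: 0.0132
```

Emit:
{"fn": "apply_moves", "kwargs": {
  "moves": [
    [[0,0,0,0],[0,0,0,0],[0,0,0,0],[0,0,0,0],[0,0,0,0]]
  ]
}}

```text
time: 8.3
position: [0.5711, -0.232, 0.1704]
orientation: [0.0, 0.7, 0.714, 0.0]
force: [0.1, 0.2, -6.4]
gripper_width: 0.013
```

```bash
python3 - <<'E'
from h import *
go(.57,-.236,.150,.019)
s,r=tool();print(s["force"])
A=s["position"]-[0,0,.0412];u=r.apply([1,0,0]);v=r.apply([0,1,0]);k=np.array([0,0,1])
t=.65
im={n:camera(n)[:,:,::-1].copy() for n in("scene","wrist")}
ux=np.cos(t)*u-np.sin(t)*k; n=np.cos(t)*k+np.sin(t)*u
for nm in im:
  pts=np.array([proj(nm,A+a*.065*ux+b*.035*v-h*n) for h in(.016,.076) for a,b in((1,1),(1,-1),(-1,-1),(-1,1))]).round().astype(int)
  for q in(pts[:4],pts[4:]): cv2.polylines(im[nm],[q],True,(0,255,0),1)
cv2.imwrite("pics/p1.png",np.hstack([cv2.resize(im["scene"][90:240,180:330],(400,400)),cv2.resize(im["wrist"][60:420,120:480],(400,400))]))
E
```

```text
t 8.3 pos [ 0.5711 -0.232   0.1704] toolx [-0.021  1.     0.   ] ty [1.    0.021 0.   ] tilt [0.0002 0.    ]
shift [-4.  -1.2 20.4] spin 0.002 rows 0.33360508281593587
[ 0.07003359  0.2266897  -6.38248453]
```

View pics/p1.png

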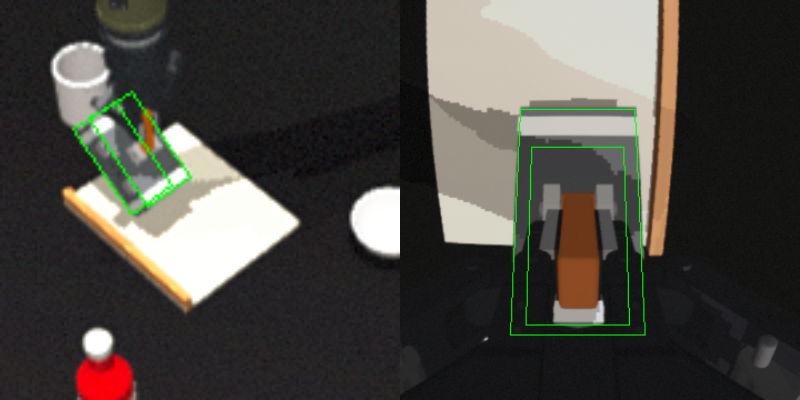

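Emit:
{"fn": "apply_moves", "kwargs": {
  "moves": [
    [[0,0,8,0],[0,0,15,0],[0,0,19,0],[0,0,22,0],[0,0,22,0]]
  ]
}}

```text
time: 9.02
position: [0.571, -0.2325, 0.1485]
orientation: [0.0, 0.7, 0.714, -0.0]
force: [-0.5, -0.5, -3.0]
gripper_width: 0.0132
```

```bash
python3 -c "
from h import *
go(.57,-.232,.149,.019);print(sensors.read_state()['force'])"
```

```text
t 9.03 pos [ 0.571  -0.2325  0.1485] toolx [-0.021  1.    -0.001] ty [ 1.     0.021 -0.   ] tilt [-0.     -0.0006]
shift [ 0.5 -0.9 -0.5] spin 0.002 rows 0.01890738291743767
[-0.48591866 -0.47240674 -2.95542771]
```

Emit:
{"fn": "apply_moves", "kwargs": {
  "moves": [
    [[8,0,0.5,0],[15,0,1,0],[22,0,2,0],[30,0,4,0],[30,0,4,0]]
  ]
}}

```text
time: 9.65
position: [0.5707, -0.1987, 0.146]
orientation: [-0.001, 0.699, 0.715, 0.001]
force: [-3.5, 3.8, 11.7]
gripper_width: 0.0132
```

Emit:
{"fn": "apply_moves", "kwargs": {
  "moves": [
    [[7,0,2,0],[14,0,5,0],[21,0,8,0],[28,0,12,0],[28,0,12,0]]
  ]
}}

```text
time: 10.28
position: [0.57, -0.1688, 0.133]
orientation: [-0.002, 0.698, 0.716, 0.002]
force: [-3.0, 6.7, 7.9]
gripper_width: 0.0135
```

```bash
cat > ov.py <<'E'
from h import *
import sys
def ov(t,f):
    s,r=tool();print(s["time"],s["position"].round(4),s["force"].round(1),s["ft_torque"].round(2))
    A=s["position"]-[0,0,.0412];u=r.apply([1,0,0]);v=r.apply([0,1,0]);k=np.array([0,0,1])
    im={n:camera(n)[:,:,::-1].copy() for n in("scene","wrist")}
    ux=np.cos(t)*u-np.sin(t)*k; n=np.cos(t)*k+np.sin(t)*u
    for nm in im:
      pts=np.array([proj(nm,A+a*.065*ux+b*.035*v-h*n) for h in(.016,.076) for a,b in((1,1),(1,-1),(-1,-1),(-1,1))]).round().astype(int)
      for q in(pts[:4],pts[4:]): cv2.polylines(im[nm],[q],True,(0,255,0),1)
    cv2.imwrite(f,np.hstack([cv2.resize(im["scene"][90:240,180:330],(400,400)),cv2.resize(im["wrist"][60:420,120:480],(400,400))]))
if __name__=="__main__": ov(float(sys.argv[1]),sys.argv[2])
E
python3 ov.py 1.25 pics/p2.png
```

```text
10.275 [ 0.57   -0.1688  0.133 ] [-3.   6.7  7.9] [ 1.62  0.78 -0.12]
```

View pics/p2.png

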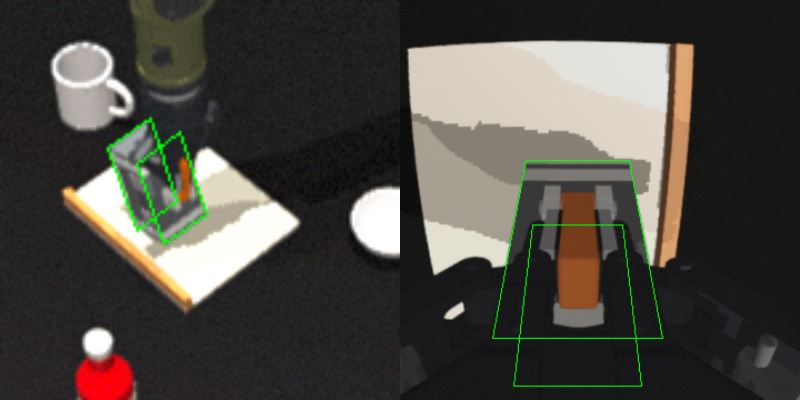

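Emit:
{"fn": "apply_moves", "kwargs": {
  "moves": [
    [[0,0,0,0],[5,0,3,0],[9,0,6,0],[13,0,9,0],[13,0,9,0]]
  ]
}}

```text
time: 11.0
position: [0.57, -0.1575, 0.1235]
orientation: [-0.001, 0.699, 0.715, 0.001]
force: [-0.6, 3.3, 0.7]
gripper_width: 0.0136
```

Emit:
{"fn": "apply_moves", "kwargs": {
  "moves": [
    [[0,0,0,0],[0,0,0,0],[0,0,0,0]]
  ]
}}

```text
time: 11.38
position: [0.5703, -0.1604, 0.1236]
orientation: [0.0, 0.7, 0.715, 0.001]
force: [0.1, 5.8, 3.2]
gripper_width: 0.0136
```

```bash
python3 -c "
from h import *
go(.57,-.1505,.1142,.019);print(sensors.read_state()['force'],sensors.read_state()['ft_torque'])"
```

```text
t 11.38 pos [ 0.5703 -0.1604  0.1236] toolx [-0.021  1.     0.001] ty [1.    0.021 0.001] tilt [0.0015 0.0007]
shift [ 9.9 -0.1  9.4] spin 0.002 rows 0.21934523710974974
[0.09192349 5.83194406 3.21444592] [ 1.20407367 -0.00702383 -0.01229798]
```

Emit:
{"fn": "apply_moves", "kwargs": {
  "moves": [
    [[3,0,2,0],[5,0,4,0],[8,0,7,0],[10,0,9,0],[10,0,9,0]]
  ]
}}

```text
time: 12.0
position: [0.5698, -0.1516, 0.1143]
orientation: [0.001, 0.7, 0.714, -0.0]
force: [1.2, 1.7, -0.4]
gripper_width: 0.0134
```

Emit:
{"fn": "apply_moves", "kwargs": {
  "moves": [
    [[0,0,0,0],[0,0,0,0],[0,0,0,0]]
  ]
}}

```text
time: 12.38
position: [0.5697, -0.1516, 0.1143]
orientation: [0.001, 0.7, 0.714, -0.0]
force: [2.3, 1.1, -1.8]
gripper_width: 0.0133
```

```bash
python3 ov.py 1.571 pics/p3.png
```

```text
12.375 [ 0.5697 -0.1516  0.1143] [ 2.3  1.1 -1.8] [ 0.12 -0.6   0.11]
```

View pics/p3.png

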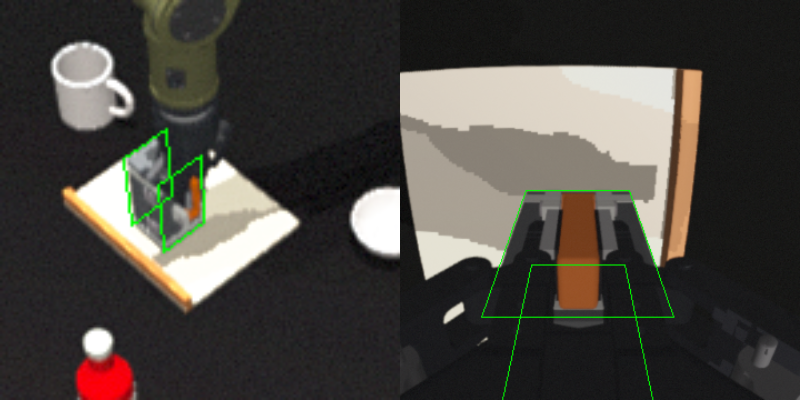

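Emit:
{"fn": "apply_moves", "kwargs": {
  "moves": [
    [[0,0,0,0],[0,0,0,0],[0,0,0,0],[0,0,0,0],[0,0,0,0]]
  ],
  "hand": 50
}}

```text
time: 13.1
position: [0.5693, -0.151, 0.1142]
orientation: [-0.0, 0.7, 0.715, -0.0]
force: [0.3, 0.3, -0.2]
gripper_width: 0.0426
```

Emit:
{"fn": "apply_moves", "kwargs": {
  "moves": [
    [[0,0,-10,0],[0,0,-30,0],[0,0,-60,0],[0,0,-100,0],[0,0,-130,0]]
  ]
}}

```text
time: 13.72
position: [0.5698, -0.1512, 0.2467]
orientation: [0.001, 0.7, 0.714, 0.001]
force: [-0.2, -0.2, 0.6]
gripper_width: 0.0429
```

Emit:
{"fn": "apply_moves", "kwargs": {
  "moves": [
    [[-10,-25,0,0],[-20,-60,0,0],[-30,-90,0,0],[-40,-105,0,0],[-40,-105,0,0]]
  ],
  "hand": 0
}}

```text
time: 14.35
position: [0.465, -0.1943, 0.2448]
orientation: [0.0, 0.7, 0.714, 0.0]
force: [1.0, -0.1, 0.6]
gripper_width: -0.0002
```

Emit:
{"fn": "apply_moves", "kwargs": {
  "moves": [
    [[0,0,0,0],[0,0,0,0],[0,0,0,0],[0,0,0,0]]
  ]
}}

```text
time: 14.85
position: [0.4655, -0.193, 0.2441]
orientation: [-0.0, 0.699, 0.715, 0.0]
force: [0.1, -0.5, -1.0]
gripper_width: 0.0002
```

```bash
python3 - <<'E'
from h import *
go(.47,-.197,.094,.019)
th=.020;X=np.array([np.cos(th),np.sin(th),0]);Y=np.array([-np.sin(th),np.cos(th),0])
C=np.array([.570,-.197,.073])
out=[]
for nm,box in(("top",(185,285,300,400)),("scene",(105,205,200,300))):
    im=camera(nm)[:,:,::-1].copy(); im=im[box[0]:box[1],box[2]:box[3]]; im=cv2.resize(im,(400,400),interpolation=cv2.INTER_CUBIC)
    for z in(-.065,.065):
        q=np.array([(proj(nm,C+a*.035*X+b*.030*Y+[0,0,z])-[box[2],box[0]]+.5)*4-.5 for a,b in((1,1),(1,-1),(-1,-1),(-1,1))]).round().astype(int)
        cv2.polylines(im,[q],True,(0,255,0) if z>0 else (255,0,255),1)
    k=np.array([.6300,-.2,.008]); q=[((proj(nm,k+s*.12*Y)-[box[2],box[0]]+.5)*4).round().astype(int) for s in(-1,1)]
    cv2.line(im,tuple(map(int,q[0])),tuple(map(int,q[1])),(0,0,255),1)
    out.append(im)
cv2.imwrite("pics/s1.png",np.hstack(out))
E
```

```text
t 14.85 pos [ 0.4655 -0.193   0.2441] toolx [-0.022  1.     0.   ] ty [ 1.     0.022 -0.   ] tilt [-0.0001  0.0002]
shift [ -4.2   4.4 150.1] spin 0.003 rows 2.4038989092852483
```

View pics/s1.png

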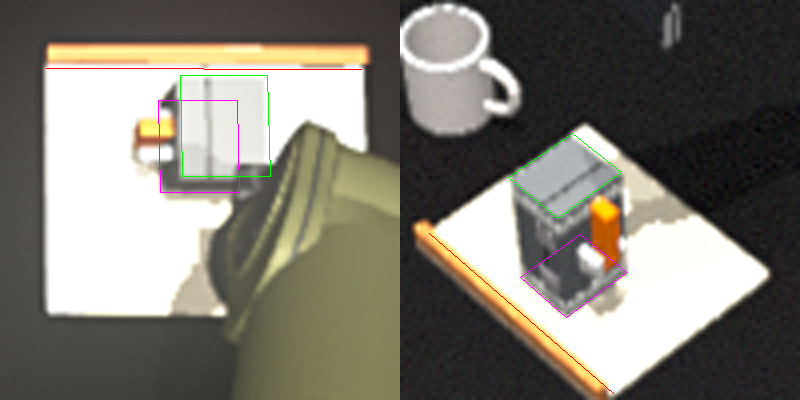

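```bash
python3 -c "
from h import *
print(sensors.read_state()['qpos'].round(2))
go(.475,-.199,.09,.02+np.pi/2);go(.475,-.199,.09,.02-np.pi/2)"
```

```text
[ 0.25  0.54  0.09  1.94 -0.07  0.66  0.4 ]
t 14.95 pos [ 0.4654 -0.1931  0.2442] toolx [-0.021  1.     0.   ] ty [ 1.     0.021 -0.   ] tilt [-0.      0.0001]
shift [ -6.1   9.5 154.2] spin -1.57 rows 8.404931904219268
t 14.95 pos [ 0.4654 -0.1931  0.2442] toolx [-0.021  1.     0.   ] ty [ 1.     0.021 -0.   ] tilt [-0.      0.0001]
shift [ -6.1   9.5 154.2] spin 1.572 rows 8.417498002322791
```

Emit:
{"fn": "apply_moves", "kwargs": {
  "moves": [
    [[0,10,0,-0.18],[0,10,0,-0.36],[0,10,0,-0.54],[0,10,0,-0.72],[0,10,0,-0.9]]
  ]
}}

```text
time: 15.58
position: [0.4752, -0.1931, 0.2443]
orientation: [0.0, 0.317, 0.949, -0.0]
force: [0.3, 0.9, 0.0]
gripper_width: -0.0003
```

Emit:
{"fn": "apply_moves", "kwargs": {
  "moves": [
    [[0,0,0,-0.17],[0,0,0,-0.34],[0,0,0,-0.51],[0,0,0,-0.67],[0,0,0,-0.67]]
  ]
}}

```text
time: 16.2
position: [0.4752, -0.1932, 0.2442]
orientation: [-0.0, -0.009, 1.0, 0.0]
force: [0.0, -0.4, 0.7]
gripper_width: -0.0002
```

Emit:
{"fn": "apply_moves", "kwargs": {
  "moves": [
    [[0,0,0,0],[0,0,0,0],[0,0,0,0]]
  ]
}}

```text
time: 16.58
position: [0.4753, -0.1929, 0.2443]
orientation: [-0.0, -0.01, 1.0, -0.0]
force: [0.6, 0.5, 0.1]
gripper_width: 0.0001
```

```bash
python3 -c "
from h import *
go(.475,-.199,.09,.02+np.pi/2)"
```

```text
t 16.57 pos [ 0.4753 -0.1929  0.2443] toolx [-1.   -0.02  0.  ] ty [-0.02  1.   -0.  ] tilt [-0.     -0.0001]
shift [  0.4  -6.  154.3] spin -0.0 rows 2.4703668423331533
```

Descend behind the case, then approach (push = tool −x).

Emit:
{"fn": "apply_moves", "kwargs": {
  "moves": [
    [[0,-6,45,0],[0,-6,90,0],[0,-6,130,0],[0,-6,154,0],[0,-6,154,0]]
  ]
}}

```text
time: 17.2
position: [0.4744, -0.1985, 0.0889]
orientation: [-0.002, -0.01, 1.0, 0.0]
force: [-0.2, -0.1, 0.6]
gripper_width: -0.0003
```

Emit:
{"fn": "apply_moves", "kwargs": {
  "moves": [
    [[-15,0,0,0],[-30,0,0,0],[-38,0,0,0],[-42,0,0,0],[-42,0,0,0]]
  ]
}}

```text
time: 17.82
position: [0.5173, -0.1982, 0.0906]
orientation: [0.0, -0.01, 1.0, -0.0]
force: [-0.2, -0.5, -0.1]
gripper_width: 0.0001
```

Emit:
{"fn": "apply_moves", "kwargs": {
  "moves": [
    [[-2,0,0,0],[-4,0,0,0],[-6,0,0,0],[-8,0,0,0],[-8,0,0,0]]
  ]
}}

```text
time: 18.45
position: [0.5255, -0.198, 0.0902]
orientation: [0.0, -0.01, 1.0, 0.0]
force: [-1.3, 0.1, 0.1]
gripper_width: -0.0
```

```bash
python3 -c "
from h import *
go(.549,-.199,.09,.02+np.pi/2)
print(sensors.read_state()['force'],sensors.read_state()['ft_torque'])"
```

```text
t 18.45 pos [ 0.5255 -0.198   0.0902] toolx [-1.   -0.02 -0.  ] ty [-0.02  1.    0.  ] tilt [0.0001 0.0001]
shift [-23.4  -1.5   0.2] spin 0.0 rows 0.37582394884746245
[-1.28139387  0.09605126  0.11945721] [ 0.02933565  0.31440051 -0.00711829]
```

Emit:
{"fn": "apply_moves", "kwargs": {
  "moves": [
    [[-2,0,0,0],[-4,0,0,0],[-6,0,0,0],[-8,0,0,0],[-10,0,0,0]]
  ]
}}

```text
time: 19.08
position: [0.5334, -0.198, 0.0901]
orientation: [-0.002, -0.01, 1.0, -0.0]
force: [-6.1, -0.4, 3.4]
gripper_width: 0.0003
```

Emit:
{"fn": "apply_moves", "kwargs": {
  "moves": [
    [[-2,0,0,0],[-4,0,0,0],[-6,0,0,0],[-8,0,0,0],[-9,0,0,0]]
  ]
}}

```text
time: 19.7
position: [0.5429, -0.1979, 0.0901]
orientation: [-0.002, -0.01, 1.0, -0.0]
force: [-4.4, -0.2, 2.7]
gripper_width: -0.0004
```

Emit:
{"fn": "apply_moves", "kwargs": {
  "moves": [
    [[-1,0,0,0],[-1,0,0,0],[-2,0,0,0],[-2,0,0,0]]
  ]
}}

```text
time: 20.2
position: [0.5466, -0.1975, 0.0902]
orientation: [0.0, -0.01, 1.0, 0.0]
force: [-2.9, 0.6, 1.2]
gripper_width: -0.0003
```

Emit:
{"fn": "apply_moves", "kwargs": {
  "moves": [
    [[-1,0,0,0],[-1,0,0,0]]
  ]
}}

```text
time: 20.45
position: [0.5476, -0.1975, 0.0903]
orientation: [0.0, -0.01, 1.0, 0.0]
force: [-4.0, -0.5, 0.9]
gripper_width: -0.0002
```

```bash
python3 -c "
from h import *
go(.549,-.199,.09,.02+np.pi/2)
print(sensors.read_state()['force'],sensors.read_state()['ft_torque'])"
```

```text
t 20.45 pos [ 0.5476 -0.1975  0.0903] toolx [-1.   -0.02 -0.  ] ty [-0.02  1.    0.  ] tilt [0.0004 0.0001]
shift [-1.4 -1.5  0.3] spin 0.0 rows 0.03292856234081719
[-4.00136364 -0.45820442  0.87938431] [-0.08080952  0.77161172  0.01202831]
```

```bash
python3 -c "
from h import *
for n in('scene','top'): cv2.imwrite(f'pics/{n}_A.png',camera(n)[:,:,::-1])"
```

Emit:
{"fn": "apply_moves", "kwargs": {
  "moves": [
    [[1,0,0,0],[2,0,0,0],[4,0,0,0],[8,0,0,0],[12,0,0,0]]
  ]
}}

```text
time: 21.18
position: [0.5351, -0.1977, 0.0903]
orientation: [0.0, -0.01, 1.0, 0.0]
force: [-0.9, 0.4, -0.1]
gripper_width: 0.0002
```

Emit:
{"fn": "apply_moves", "kwargs": {
  "moves": [
    [[0,0,0,0],[0,0,0,0],[0,0,0,0]]
  ]
}}

```text
time: 21.55
position: [0.5354, -0.1978, 0.0903]
orientation: [-0.0, -0.01, 1.0, 0.0]
force: [-2.0, 0.4, 0.4]
gripper_width: 0.0002
```

```bash
python3 - <<'E'
from h import *
for n in('scene','top'): cv2.imwrite(f'pics/{n}_B.png',camera(n)[:,:,::-1])
f=sensors.read_state();print(f["position"],f["force"])
a=cv2.imread('pics/scene_A.png',0);b=cv2.imread('pics/scene_B.png',0)
# predicted top-face quad in scene if flush: centre .595
th=.02;X=np.array([np.cos(th),np.sin(th),0]);Y=np.array([-np.sin(th),np.cos(th),0])
for c in(.570,.595):
    C=np.array([c,-.1965,.073])
    for z in(-.065,.065):print(c,z,[proj("scene",C+p*.035*X+q*.03*Y+[0,0,z]).round(1).tolist() for p,q in((1,1),(1,-1),(-1,-1),(-1,1))])
print("A->B shift of case patch:")
for nm,(r0,r1,c0,c1) in (("top half",(138,165,215,250)),("low half",(160,190,215,245))):
    s,_=cv2.phaseCorrelate(np.float32(a[r0:r1,c0:c1]),np.float32(b[r0:r1,c0:c1]),cv2.createHanningWindow((c1-c0,r1-r0),cv2.CV_32F));print(nm,s,_)
print("scene B grey rows 132..192 step2, cols 212..262 step 2")
for r in range(132,194,2): print(r,' '.join('%3d'%v for v in b[r,206:262:2]))
E
```

```text
[ 0.53537847 -0.19777801  0.09028035] [-2.08213575 -0.42477349  0.61557735]
0.57 -0.065 [[241.2, 183.9], [229.7, 174.0], [244.7, 163.2], [256.2, 172.8]]
0.57 0.065 [[239.0, 159.2], [226.6, 149.0], [242.7, 137.9], [255.1, 147.7]]
0.595 -0.065 [[235.6, 187.9], [224.1, 177.9], [239.3, 166.9], [250.8, 176.6]]
0.595 0.065 [[233.0, 163.3], [220.7, 153.0], [237.0, 141.7], [249.3, 151.7]]
A->B shift of case patch:
top half (2.4281095704757245, -0.8058660151319472) 0.8629488130655799
low half (0.9835553552272778, -0.4943208517491815) 1.0971040074030558
scene B grey rows 132..192 step2, cols 212..262 step 2
132 172 175 174 181 176 174 166 157 211 248 231 130  31  36  39  38  37  39  36  38  39  40  34  31  41  29  39  26
134 170 172 177 175 174 171 165 159  83  40  50  31  32  31  27  35  51  32  39  40  38  37  41  28  33  37  39  29
136 147 176 177 179 179 172 168  91  24  24  18  14  22  28  28  37  43  40  40  43  43  40  41  34  42  38  35  32
138  36  89 114 119 111  77  44  35  34  32  28  27  29  28  33  32  35  37  38  36  33  39  32  35  35  43  49  26
140  27  26  31  31  29  30  37
[... 2400 characters left out ...]
 254
182  28  34  31  38  31  36  30  35 100 100 184 222 224 225 140 108  88 163 132 136 185 166 166 230 255 254 254 254
184  34  29  44  39  36  35  34  31  38 102  95 181 216 224 247 138 171 134 250 188 165 177 199 255 254 254 254 254
186  38  31  30  37  34  37  33  37  34  29  91 108 158 215 224 243 171 255 254 251 191 254 255 254 254 254 254 254
188  39  29  37  36  33  34  29  38  33  37  34  76 117 132 218 220 253 255 254 254 254 254 254 254 254 254 254 254
190  35  24  30  35  39  36  32  27  37  35  36  32  54 114 117 229 220 252 255 254 254 254 254 254 254 254 254 254
192  36  39  30  28  30  36  32  35  39  38  36  37  35  52 113 108 210 217 251 255 254 254 254 254 254 254 254 254
```

Emit:
{"fn": "apply_moves", "kwargs": {
  "moves": [
    [[1,0,0,0],[2,0,0,0],[3,0,0,0],[4,0,0,0],[5,0,0,0]]
  ]
}}

```text
time: 22.28
position: [0.5304, -0.1979, 0.0903]
orientation: [0.0, -0.01, 1.0, 0.0]
force: [-0.2, -0.3, 0.3]
gripper_width: 0.0004
```

Emit:
{"fn": "apply_moves", "kwargs": {
  "moves": [
    [[2,0,0,0],[4,0,0,0],[8,0,0,0],[12,0,0,0],[12,0,0,0]]
  ]
}}

```text
time: 22.9
position: [0.5178, -0.1982, 0.0903]
orientation: [-0.0, -0.01, 1.0, -0.0]
force: [-0.6, 0.6, -0.1]
gripper_width: 0.0001
```

```bash
cat > fit.py <<'E'
from h import *
from scipy.optimize import minimize
import sys
# edge fit of the standing case: maximise gradient magnitude along projected visible edges in the scene view
def fit(tag,x0=(.582,-.1965,.02,0.)):
    n="scene"; im=cv2.imread(f'pics/{n}_{tag}.png') if tag else None
    if im is None: im=camera(n)[:,:,::-1].copy(); cv2.imwrite(f'pics/{n}_last.png',im)
    c=calibration(n)
    g=sum(np.hypot(cv2.Scharr(k,cv2.CV_32F,1,0),cv2.Scharr(k,cv2.CV_32F,0,1)) for k in cv2.split(cv2.GaussianBlur(im,(0,0),.8)))
    g=np.minimum(g,np.percentile(g[130:195,205:265],92))
    E=[((1,1,1),(1,-1,1)),((1,-1,1),(-1,-1,1)),((1,1,1),(-1,1,1)),((1,1,1),(1,1,-1)),((1,-1,1),(1,-1,-1)),((1,1,-1),(1,-1,-1)),((1,1,-1),(-1,1,-1)),((-1,1,1),(-1,1,-1))]
    def cost(p):
        x,y,th,ti=p; X=np.array([np.cos(th),np.sin(th),0]);Y=np.array([-np.sin(th),np.cos(th),0]);Z=np.array([0,0,1.])
        Xt=np.cos(ti)*X-np.sin(ti)*Z; Zt=np.cos(ti)*Z+np.sin(ti)*X
        piv=np.array([x,y,.008])+.035*X   # tilts about the kerb-side bottom edge
        s=0
        for a,b in E:
            w=np.linspace(.04,.96,24)[:,None]
            q=np.array(a)*(1-w)+np.array(b)*w
            P=piv+((q[:,:1]-1)*.035)*Xt+q[:,1:2]*.03*Y+((q[:,2:]+1)*.065)*Zt
            uv=np.array([proj(n,k,c) for k in P],np.float32)
            s+=cv2.remap(g,uv[:,0].copy(),uv[:,1].copy(),cv2.INTER_LINEAR).mean()
        return -s/1000+((p[2]-.02)/.15)**2
    best=min((minimize(cost,(x,x0[1],x0[2],t),method='Nelder-Mead',options=dict(initial_simplex=np.array([(x,x0[1],x0[2],t)]*5)+np.vstack([np.zeros(4),np.diag([.004,.004,.03,.03])]),xatol=2e-4,fatol=1e-4)) for x in np.arange(.568,.602,.006) for t in(0,.08)),key=lambda r:r.fun)
    print(tag,"x,y,yaw,tilt",best.x.round(4),"score",round(-best.fun,3))
if __name__=="__main__":
    for t in sys.argv[1:]: fit("" if t=="-" else t)
    s=sensors.read_state();print(s["time"],s["position"].round(4),s["force"].round(2),s["ft_torque"].round(2))
E
python3 fit.py A B -
```

```text
A x,y,yaw,tilt [ 0.5891 -0.1943 -0.0196  0.0825] score 17.746
B x,y,yaw,tilt [ 0.5846 -0.1928 -0.0789  0.0967] score 18.305
 x,y,yaw,tilt [ 0.5855 -0.1934 -0.0751  0.0847] score 18.846
22.95 [ 0.5182 -0.1982  0.0903] [-0.05 -0.59  0.01] [ 0.05 -0.07 -0.01]
```

```bash
python3 - <<'E'
from h import *
for n,(r0,r1,c0,c1) in(("scene",(135,195,205,275)),("top",(190,260,310,380))):
    im=camera(n); cv2.imwrite(f"pics/{n}_C.png",im[:,:,::-1])
    h=cv2.cvtColor(im,cv2.COLOR_RGB2HSV)[r0:r1,c0:c1]
    m=((h[...,0]<22)&(h[...,1]>120)&(h[...,2]>60)).astype(np.uint8)
    N,l,st,ce=cv2.connectedComponentsWithStats(m)
    for i in range(1,N):
        if st[i,4]>8: print(n,"orange bbox",st[i,:4]+[c0,r0,0,0],st[i,4],"cen",ce[i]+[c0,r0])
    print('\n'.join(''.join('#' if v else '.' for v in row) for row in m) if n=="scene" else "")
    for cx in(.577,.581,.585,.589):
        C=np.array([cx,-.1965,0])+np.array([-.02,1,0])*.046
        print(n,cx,"tab top",proj(n,C+[0,0,.138]).round(1),"tab mid",proj(n,C+[0,0,.106]).round(1),"top ctr",proj(n,[cx,-.1965,.138]).round(1))
# tilt-0 fit via fit.py cost
import fit,scipy.optimize as so
E
sed -i 's/for t in(0,.08)/for t in TI/; s/^import sys/import sys\nTI=(0,.08);LOCK=0/; s/-s\/1000+/-s\/1000+LOCK*(p[3]\/.005)**2+/' fit.py
python3 - <<'E'
import fit
fit.TI=(0,);fit.LOCK=1
fit.fit("C"); fit.fit("B")
E
```

```text
scene orange bbox [244 157   7  18] 91 cen [247.25274725 165.74725275]
scene orange bbox [205 160  36  35] 119 cen [220.08403361 177.20168067]
......................................................................
......................................................................
......................................................................
......................................................................
......................................................................
......................................................................
......................................................................
......................................................................
......................................................................
......................................................................
......................................................................
......................................................................
......................................................................
..................................
[... 3680 characters left out ...]
box [365 196  15   2] 28 cen [372.46428571 196.46428571]
top orange bbox [318 199  19   2] 26 cen [327.84615385 199.73076923]
top orange bbox [367 200  13   1] 13 cen [373. 200.]
top orange bbox [334 209  10   7] 28 cen [338.10714286 212.92857143]

top 0.577 tab top [338.9 213.4] tab mid [337.6 214.8] top ctr [355.6 213.5]
top 0.581 tab top [338.9 212. ] tab mid [337.6 213.4] top ctr [355.6 212. ]
top 0.585 tab top [338.9 210.5] tab mid [337.6 212. ] top ctr [355.6 210.6]
top 0.589 tab top [338.9 209.1] tab mid [337.6 210.6] top ctr [355.6 209.1]
C x,y,yaw,tilt [ 5.857e-01 -1.960e-01  1.000e-04 -1.000e-04] score 18.127
B x,y,yaw,tilt [ 5.858e-01 -1.963e-01  4.500e-03 -1.000e-04] score 18.053
```

Emit:
{"fn": "apply_moves", "kwargs": {
  "moves": [
    [[10,0,-40,0.1],[10,0,-90,0.28],[10,0,-130,0.46],[10,0,-155,0.64],[10,0,-155,0.82]]
  ],
  "hand": 50
}}

```text
time: 23.68
position: [0.5099, -0.1986, 0.2477]
orientation: [0.003, 0.392, 0.92, 0.0]
force: [0.7, 0.9, -0.7]
gripper_width: 0.0429
```

Emit:
{"fn": "apply_moves", "kwargs": {
  "moves": [
    [[0,0,0,0.18],[0,0,0,0.36],[0,0,0,0.54],[0,0,0,0.72],[0,0,0,0.75]]
  ]
}}

```text
time: 24.3
position: [0.5085, -0.1981, 0.2452]
orientation: [0.0, 0.699, 0.715, -0.0]
force: [-0.1, -0.9, -0.5]
gripper_width: 0.0427
```

```bash
python3 -c "
from h import *
go(.583,-.150,.21,.02)"
```

```text
t 24.3 pos [ 0.5085 -0.1981  0.2452] toolx [-0.022  1.    -0.   ] ty [ 1.     0.022 -0.   ] tilt [-0.0001 -0.0002]
shift [46.4 75.5 35.2] spin 0.002 rows 1.5266144683020184
```

Emit:
{"fn": "apply_moves", "kwargs": {
  "moves": [
    [[15,25,10,0],[30,50,20,0],[40,68,30,0],[46,75,35,0],[46,75,35,0]]
  ]
}}

```text
time: 24.92
position: [0.582, -0.1505, 0.2097]
orientation: [-0.001, 0.699, 0.715, -0.0]
force: [-0.5, -0.3, -0.2]
gripper_width: 0.0428
```

Emit:
{"fn": "apply_moves", "kwargs": {
  "moves": [
    [[0,0,0,0],[0,0,0,0],[0,0,0,0]]
  ]
}}

```text
time: 25.3
position: [0.5822, -0.1513, 0.2106]
orientation: [0.0, 0.7, 0.714, 0.0]
force: [0.0, 0.4, -0.5]
gripper_width: 0.0426
```

```bash
python3 - <<'E'
from h import *
go(.583,-.150,.1145,.02)
c=calibration("wrist");im=camera("wrist")
h=cv2.cvtColor(im,cv2.COLOR_RGB2HSV); m=((h[...,0]<22)&(h[...,1]>120)&(h[...,2]>50)).astype(np.uint8)
N,l,st,ce=cv2.connectedComponentsWithStats(m)
for i in range(1,N):
    if st[i,4]>80: print(st[i],ce[i])
for dx in(-.003,0,.003): print(dx,[proj("wrist",[.583+dx+a,-.150+b,.138],c).round(1).tolist() for a in(-.007,.007) for b in(-.011,.011)])
E
```

```text
t 25.3 pos [ 0.5822 -0.1513  0.2106] toolx [-0.02  1.   -0.  ] ty [1.   0.02 0.  ] tilt [ 0.0003 -0.0002]
shift [ 1.3  0.8 96.1] spin 0.0 rows 1.537914870548053
[ 328  117   19  133 1717] [336.91380315 177.09202097]
[ 275  191   22   52 1073] [285.08667288 217.10904007]
[321 323  12   8  81] [326.48148148 326.55555556]
-0.003 [[265.0, 240.7], [265.2, 208.5], [286.5, 241.2], [287.5, 208.9]]
0 [[269.6, 240.8], [270.0, 208.6], [291.1, 241.2], [292.2, 209.0]]
0.003 [[274.2, 240.9], [274.8, 208.7], [295.7, 241.3], [297.0, 209.1]]
```

Emit:
{"fn": "apply_moves", "kwargs": {
  "moves": [
    [[1,3,30,0],[1,3,60,0],[1,3,85,0],[1,3,96,0],[1,3,96,0]]
  ]
}}

```text
time: 25.98
position: [0.5852, -0.1497, 0.114]
orientation: [-0.0, 0.7, 0.714, -0.0]
force: [0.2, -0.0, -0.2]
gripper_width: 0.0426
```

Emit:
{"fn": "apply_moves", "kwargs": {
  "moves": [
    [[0,0,0,0],[0,0,0,0],[0,0,0,0],[0,0,0,0],[0,0,0,0]]
  ],
  "hand": 0,
  "grip_force": 60
}}

```text
time: 26.6
position: [0.5859, -0.1499, 0.1154]
orientation: [0.001, 0.7, 0.714, 0.0]
force: [-0.6, 0.6, 6.9]
gripper_width: 0.0131
```

```bash
python3 - <<'E'
from h import *
go(.595,-.150,.1145,.02)
s=sensors.read_state();print(s["force"],s["ft_torque"],s["gripper_width"])
c=calibration("wrist");im=camera("wrist")
for r in(60,100,140,180):
    print(r,[tuple(im[r,k]) for k in range(0)], ' '.join('%d:%d,%d,%d'%(k,*im[r,k]) for k in range(322,372,2)))
E
python3 fit.py -
```

```text
t 26.6 pos [ 0.5859 -0.1499  0.1154] toolx [-0.021  1.    -0.   ] ty [1.    0.021 0.002] tilt [ 0.0017 -0.0003]
shift [-0.3  9.1  0.9] spin 0.001 rows 0.14594239622377456
[-0.58147602  0.61113126  6.85736609] [ 0.03820001  0.26621257 -0.07648392] 0.013067616769428388
60 [] 322:25,25,24 324:23,21,21 326:25,24,24 328:21,21,22 330:25,24,23 332:25,23,24 334:26,25,24 336:22,22,18 338:25,24,23 340:23,22,19 342:17,15,13 344:24,25,24 346:22,23,19 348:24,24,23 350:23,24,24 352:20,24,21 354:22,21,21 356:23,23,23 358:24,23,21 360:24,23,21 362:22,22,20 364:17,21,20 366:27,26,24 368:24,20,21 370:22,21,20
100 [] 322:22,23,20 324:18,22,22 326:26,24,23 328:23,22,22 330:20,20,19 332:26,25,25 334:24,23,23 336:22,22,22 338:21,24,21 340:20,21,20 342:21,19,22 344:20,20,21 346:20,23,21 348:22,23,23 350:25,23,21 352:22,23,23 354:20,21,22 356:20,19,18 358:28,27,26 360:22,21,21 362:20,22,20 364:25,23,22 366:22,22,21 368:20,22,22 370:22,21,21
140 [] 322:228,228,225 324:228,228,226 326:228,228,226 328:228,228,225 330:228,228,226 332:227,228,225 334:228,228,226 336:228,228,226 338:228,228,226 340:228,228,226 342:189,183,176 344:165,156,143 346:78,51,34 348:83,57,37 350:155,107,70 352:220,164,114 354:224,167,116 356:224,167,116 358:224,167,115 360:224,168,117 362:222,165,115 364:220,164,113 366:197,144,98 368:46,33,25 370:25,27,26
180 [] 322:227,218,205 324:227,219,205 326:227,219,205 328:227,218,205 330:228,219,206 332:227,219,205 334:227,219,205 336:227,219,206 338:227,219,206 340:227,219,206 342:160,151,138 344:78,54,37 346:76,51,33 348:111,73,48 350:199,143,98 352:202,147,100 354:203,148,101 356:203,148,100 358:202,148,99 360:200,146,100 362:199,144,97 364:173,121,82 366:24,22,21 368:20,18,19 370:20,18,19
 x,y,yaw,tilt [ 0.5844 -0.192  -0.0851  0.1022] score 15.54
26.7 [ 0.5859 -0.1499  0.1154] [-0.91  0.48  7.24] [ 0.12  0.3  -0.05]
```

```bash
python3 - <<'E'
from h import *
for uv,z in(((345,140),.008),((343,180),.008),((350,140),.026),((348.7,180),.026)): print(atz("wrist",uv,z).round(4))
E
```

```text
[ 0.632  -0.0959  0.008 ]
[ 0.6323 -0.1253  0.008 ]
[ 0.6317 -0.0943  0.026 ]
[ 0.6325 -0.1215  0.026 ]
```

Emit:
{"fn": "apply_moves", "kwargs": {
  "moves": [
    [[0,0,-1,0],[0,2,-1,0],[0,4,-1,0],[0,6,-1,0],[0,6,-1,0]]
  ]
}}

```text
time: 27.32
position: [0.5874, -0.1487, 0.1154]
orientation: [-0.004, 0.7, 0.714, -0.002]
force: [-8.6, 2.2, 11.5]
gripper_width: 0.0136
```

```bash
python3 - <<'E'
from h import *
go(.595,-.150,.1145,.02)
s=sensors.read_state();print(s["force"],s["ft_torque"])
E
```

```text
t 27.32 pos [ 0.5874 -0.1487  0.1154] toolx [-0.02   1.     0.002] ty [ 1.     0.02  -0.009] tilt [-0.0087  0.0022]
shift [-1.4  7.6  0.8] spin 0.0 rows 0.1245119539393792
[-8.61579691  2.20261971 11.46048379] [ 0.47908573  1.99103404 -0.0974609 ]
```

Emit:
{"fn": "apply_moves", "kwargs": {
  "moves": [
    [[0,0,-1,0],[0,0,-2,0],[0,0,-2,0]]
  ]
}}

```text
time: 27.7
position: [0.5912, -0.1495, 0.1168]
orientation: [-0.0, 0.7, 0.714, -0.0]
force: [-1.2, -0.8, -3.6]
gripper_width: 0.0134
```

```bash
python3 - <<'E'
from h import *
go(.595,-.150,.1145,.02)
s=sensors.read_state();print(s["force"],s["ft_torque"])
E
```

```text
t 27.7 pos [ 0.5912 -0.1495  0.1168] toolx [-0.021  1.     0.   ] ty [ 1.     0.021 -0.001] tilt [-0.0007  0.0002]
shift [-0.6  3.8  2.3] spin 0.001 rows 0.07096481900855262
[-1.24554052 -0.80760635 -3.57414088] [-0.07878619  0.31456989 -0.05635098]
```

Emit:
{"fn": "apply_moves", "kwargs": {
  "moves": [
    [[0,1,0,0],[0,2,0,0],[0,3,0,0],[0,4,0,0],[0,4,0,0]]
  ]
}}

```text
time: 28.32
position: [0.5956, -0.1494, 0.1173]
orientation: [0.0, 0.7, 0.715, 0.0]
force: [-1.1, 0.2, -3.2]
gripper_width: 0.0132
```

Emit:
{"fn": "apply_moves", "kwargs": {
  "moves": [
    [[0,1,0,0],[0,1,0,0],[0,2,0,0],[0,2,0,0]]
  ]
}}

```text
time: 28.82
position: [0.5973, -0.1494, 0.1173]
orientation: [-0.0, 0.7, 0.714, -0.0]
force: [-2.6, 0.1, -2.7]
gripper_width: 0.0134
```

Emit:
{"fn": "apply_moves", "kwargs": {
  "moves": [
    [[0,1,0,0],[0,1,0,0],[0,1,0,0]]
  ]
}}

```text
time: 29.2
position: [0.5976, -0.1493, 0.1172]
orientation: [-0.001, 0.7, 0.714, -0.0]
force: [-4.3, 1.0, -0.0]
gripper_width: 0.0133
```

Emit:
{"fn": "apply_moves", "kwargs": {
  "moves": [
    [[0,1,0,0],[0,1,0,0],[0,1,0,0]]
  ]
}}

```text
time: 29.58
position: [0.5979, -0.1491, 0.117]
orientation: [-0.001, 0.7, 0.714, -0.001]
force: [-6.4, 1.2, 0.1]
gripper_width: 0.0133
```

Emit:
{"fn": "apply_moves", "kwargs": {
  "moves": [
    [[0,1,0,0],[0,1,0,0],[0,1,0,0]]
  ]
}}

```text
time: 29.95
position: [0.5982, -0.149, 0.1169]
orientation: [-0.002, 0.7, 0.714, -0.001]
force: [-7.0, 2.5, 1.1]
gripper_width: 0.0134
```

```bash
python3 - <<'E'
from h import *
go(.599,-.150,.1165,.02)
s=sensors.read_state();print(s["force"],s["ft_torque"])
im=camera("wrist"); cv2.imwrite("pics/w_D.png",im[:,:,::-1])
for r in(140,180):
    print(r,' '.join('%d:%d,%d,%d'%(k,*im[r,k]) for k in range(326,350,2)))
for uv,z in(((329,140),.008),):print(atz("wrist",uv,z))
E
```

```text
t 29.95 pos [ 0.5982 -0.149   0.1169] toolx [-0.021  1.     0.001] ty [ 1.     0.021 -0.005] tilt [-0.0048  0.0012]
shift [-1.   0.8  0.4] spin 0.001 rows 0.022024184710009446
[-7.01939367  2.53608237  1.06227733] [ 0.35760919  1.86966321 -0.21282684]
140 326:179,172,164 328:157,148,135 330:79,54,36 332:127,86,56 334:214,158,109 336:222,165,115 338:223,166,116 340:223,166,116 342:223,166,115 344:221,164,114 346:220,162,113 348:216,159,110
180 326:186,179,166 328:83,63,48 330:85,56,36 332:186,131,88 334:200,145,98 336:202,146,99 338:201,147,101 340:202,146,100 342:200,146,98 344:199,145,97 346:197,143,96 348:121,82,55
[ 0.63200657 -0.09547525  0.008     ]
```

Emit:
{"fn": "apply_moves", "kwargs": {
  "moves": [
    [[0,-1,0,0],[0,-1,0,0],[0,-1,0,0],[0,-1,0,0],[0,-1,0,0]]
  ],
  "hand": 50
}}

```text
time: 30.62
position: [0.5996, -0.1494, 0.1173]
orientation: [0.0, 0.7, 0.715, 0.0]
force: [-0.6, 0.6, 0.3]
gripper_width: 0.0428
```

Emit:
{"fn": "apply_moves", "kwargs": {
  "moves": [
    [[0,0,-10,0],[0,0,-30,0],[0,0,-60,0],[0,0,-100,0],[0,0,-130,0]]
  ]
}}

```text
time: 31.25
position: [0.5998, -0.1496, 0.2498]
orientation: [0.001, 0.7, 0.714, 0.001]
force: [0.3, 1.1, -0.1]
gripper_width: 0.0422
```

Emit:
{"fn": "apply_moves", "kwargs": {
  "moves": [
    [[-10,-50,0,0],[-20,-100,0,0],[-30,-125,0,0],[-30,-125,0,0],[-30,-125,0,0]]
  ],
  "hand": 0
}}

```text
time: 31.88
position: [0.4766, -0.1817, 0.2478]
orientation: [0.001, 0.699, 0.715, 0.001]
force: [-0.3, 0.8, 0.1]
gripper_width: -0.0002
```

```bash
python3 - <<'E'
from h import *
go(.48,-.21,.09,.02)
im=camera("scene");cv2.imwrite("pics/scene_E.png",im[:,:,::-1]);cv2.imwrite("pics/top_E.png",camera("top")[:,:,::-1])
wc=calibration("wrist");w=camera("wrist");cv2.imwrite("pics/w_E.png",w[:,:,::-1])
import fit
fit.TI=(0,);fit.LOCK=1;fit.fit("E")
# kerb-to-case gap along the kerb, in wrist picture: predicted px of kerb inner top line and case top front edge
X=np.array([1,.02,0]);Y=np.array([-.02,1,0])
for y in(-.03,0,.03):
    p=np.array([.634,-.196,0])+y*Y
    print(y,"wrist kerb top",proj("wrist",p+[0,0,.026],wc).round(1),"case top front",proj("wrist",p+[0,0,.138],wc).round(1),"top cam case top front",proj("top",p+[0,0,.138]).round(1),"kerb",proj("top",p+[0,0,.026]).round(1))
t=cv2.imread("pics/top_E.png",0)
for r in range(188,204): print(r,' '.join('%3d'%v for v in t[r,330:376:2]))
E
```

```text
t 31.88 pos [ 0.4766 -0.1817  0.2478] toolx [-0.022  1.    -0.   ] ty [1.    0.022 0.002] tilt [0.0025 0.    ]
shift [-28.4   2.4 157.9] spin 0.002 rows 2.5663970449748006
E x,y,yaw,tilt [ 5.937e-01 -1.968e-01 -2.990e-02  5.000e-04] score 19.249
-0.03 wrist kerb top [411.3 220.5] case top front [455.8 261.2] top cam case top front [366.3 193.1] kerb [359.8 199.4]
0 wrist kerb top [414.2 196.1] case top front [462.  229.7] top cam case top front [355.5 193.1] kerb [349.8 199.4]
0.03 wrist kerb top [416.7 170.7] case top front [467.5 196. ] top cam case top front [344.6 193. ] kerb [339.9 199.4]
188  64  65  64  64  64  64  63  62  63  62  63  63  62  61  60  61  60  60  59  59  58  58  57
189  64  65  63  64  64  65  65  64  65  65  63  63  64  63  63  61  61  61  60  59  58  58  57
190  65  65  66  65  66  66  64  65  64  64  63  63  64  64  63  61  61  60  59  58  58  59  57
191  67  65  66  65  66  66  64  64  63  63  63  63  61  62  63  60  61  60  61  60  60  58  58
192  67  68  67  68  66  67  65  64  63  62  62  61  59  58  59  58  57  58  59  62  60  59  60
193  66  67  67  67
[... 336 characters left out ...]
 232 235 147 144 143 142 140
197 238 238 237 237 239 218 121 225 234 235 168 224 232 231 230 229 229 231 215 216 216 215 212
198 230 229 229 229 231 192  86 227 234 235 169 218 233 230 230 230 229 230 229 229 229 229 229
199 221 220 220 221 233 150  78 227 234 235 186 218 232 232 231 230 228 229 229 227 227 227 228
200 187 188 189 190 225 108  76 228 235 234 219 218 233 231 231 231 230 228 219 215 215 216 217
201 243 242 242 241 213 100  75 227 235 234 220 218 232 232 231 230 230 228 232 237 236 236 235
202 255 255 255 255 255 133  83 230 235 234 220 219 233 232 231 231 230 229 255 255 255 255 255
203 255 255 255 255 254 206 108 234 235 234 220 220 233 232 231 231 230 229 255 255 255 255 255
```

```bash
python3 - <<'E'
from h import *
g=cv2.imread("pics/top_E.png",0).astype(float)
def edge(c,r0,r1,lv):
    v=g[r0:r1,c]; i=np.argmax(v>lv); return r0+i-1+(lv-v[i-1])/(v[i]-v[i-1])
cs=np.arange(345,364); cs=cs[(cs<349)|(cs>352)]
f=[edge(c,188,198,150) for c in cs]; p=np.polyfit(cs,f,1); print("case front slope",p[0],"row@354",np.polyval(p,354),np.round(f,2))
ck=np.r_[314:340,368:389]; k=[edge(c,188,200,140) for c in ck]; q=np.polyfit(ck,k,1); print("kerb outer slope",q[0],"row@350",np.polyval(q,350),"rms",np.std(k-np.polyval(q,ck)))
# what flush looks like
def pr(th,d=0):
    X=np.array([np.cos(th),np.sin(th),0]);Y=np.array([-np.sin(th),np.cos(th),0]);o=np.array([.632,-.197,0])
    a=[proj("top",o+s*.03*Y+[0,0,.138]) for s in(-1,1)];b=[proj("top",o+.012*X+s*.12*Y+[0,0,.026]) for s in(-1,1)]
    sl=lambda e:(e[1][1]-e[0][1])/(e[1][0]-e[0][0])
    print(th,"front slope",sl(a),"row",(a[0][1]+a[1][1])/2,"kerb outer slope",sl(b),"row",(b[0][1]+b[1][1])/2)
for th in(0,.01,.02,.03):pr(th)
E
```

```text
case front slope 0.01913935067746929 row@354 193.71914910814257 [193.52 193.55 193.55 193.54 193.78 193.8  193.8  193.8  193.82 193.8
 193.82 193.83 193.82 193.82 193.82]
kerb outer slope 0.007922241639899472 row@350 195.82374143047116 rms 0.06738955440845615
0 front slope 0.021479066516814017 row 193.78251921344844 kerb outer slope 0.021568900752927504 row 196.11872559534606
0.01 front slope 0.011642995883417277 row 193.78247279837313 kerb outer slope 0.011723660376803306 row 196.11743384845167
0.02 front slope 0.0018051980818362266 row 193.78243326129757 kerb outer slope 0.0018770102908759055 row 196.1166277260307
0.03 front slope -0.008036295748864275 row 193.78240061803535 kerb outer slope -0.007973016381565882 row 196.11630746596728
```

Emit:
{"fn": "apply_moves", "kwargs": {
  "moves": [
    [[-25,0,0,-0.18],[-25,0,0,-0.36],[-25,0,0,-0.54],[-25,0,0,-0.72],[-25,0,0,-0.9]]
  ]
}}

```text
time: 32.65
position: [0.4763, -0.2066, 0.2471]
orientation: [0.0, 0.316, 0.949, 0.0]
force: [-0.1, -0.3, 1.2]
gripper_width: -0.0001
```

Emit:
{"fn": "apply_moves", "kwargs": {
  "moves": [
    [[0,0,0,-0.17],[0,0,0,-0.34],[0,0,0,-0.51],[0,0,0,-0.67],[0,0,0,-0.67]]
  ]
}}

```text
time: 33.28
position: [0.4761, -0.2068, 0.247]
orientation: [0.0, -0.009, 1.0, 0.0]
force: [0.6, 0.5, -0.6]
gripper_width: 0.0001
```

Emit:
{"fn": "apply_moves", "kwargs": {
  "moves": [
    [[0,0,45,0],[0,0,90,0],[0,0,130,0],[0,0,156,0],[0,0,156,0]]
  ]
}}

```text
time: 33.9
position: [0.4748, -0.2064, 0.0897]
orientation: [-0.002, -0.009, 1.0, 0.0]
force: [-0.7, -0.3, 0.5]
gripper_width: -0.0001
```

Emit:
{"fn": "apply_moves", "kwargs": {
  "moves": [
    [[0,0,0,0],[0,0,0,0]]
  ]
}}

```text
time: 34.15
position: [0.4765, -0.2073, 0.0925]
orientation: [0.001, -0.01, 1.0, -0.0]
force: [-0.4, 0.2, -0.6]
gripper_width: 0.0004
```

```bash
python3 -c "
from h import *
go(.548,-.206,.09,.016+np.pi/2)
print(sensors.read_state()['force'])"
```

```text
t 34.15 pos [ 0.4765 -0.2073  0.0925] toolx [-1.    -0.019 -0.002] ty [-0.019  1.    -0.001] tilt [ 0.0024 -0.0007]
shift [-71.5  -0.1   2.7] spin 0.003 rows 1.1455668045772605
[-0.44899003  0.22875964 -0.63849519]
```

Emit:
{"fn": "apply_moves", "kwargs": {
  "moves": [
    [[-25,0,1,0],[-50,0,1,0],[-65,0,1,0],[-71,0,1,0],[-71,0,1,0]]
  ]
}}

```text
time: 34.78
position: [0.5458, -0.2059, 0.0905]
orientation: [-0.0, -0.01, 1.0, -0.0]
force: [-1.7, -0.1, -0.3]
gripper_width: -0.0001
```

Emit:
{"fn": "apply_moves", "kwargs": {
  "moves": [
    [[-1,0,0,0],[-2,0,0,0],[-2,0,0,0],[-3,0,0,0],[-3,0,0,0]]
  ]
}}

```text
time: 35.4
position: [0.5495, -0.2055, 0.0902]
orientation: [-0.0, -0.01, 1.0, 0.0]
force: [-2.2, -0.1, 1.4]
gripper_width: -0.0003
```

Emit:
{"fn": "apply_moves", "kwargs": {
  "moves": [
    [[-1,0,0,0],[-1,0,0,0],[-2,0,0,0],[-2,0,0,0]]
  ]
}}

```text
time: 35.9
position: [0.5517, -0.2054, 0.0903]
orientation: [0.0, -0.01, 1.0, 0.0]
force: [-1.6, -0.8, 0.7]
gripper_width: -0.0004
```

```bash
cat > chk.py <<'E'
from h import *
import sys
im=camera("top");cv2.imwrite("pics/top_%s.png"%sys.argv[1],im[:,:,::-1]); a=camera("scene");cv2.imwrite("pics/scene_%s.png"%sys.argv[1],a[:,:,::-1])
def edge(g,c,r0,r1,lv):
    v=g[r0:r1,c]; i=np.argmax(v>lv); return r0+i-1+(lv-v[i-1])/(v[i]-v[i-1])
g=cv2.imread("pics/top_%s.png"%sys.argv[1],0).astype(float)
print("front rows",np.round([edge(g,c,186,198,150) for c in (345,346,347,353,355,357,359,361,363)],2))
e=cv2.imread("pics/scene_E.png",0);b=cv2.imread("pics/scene_%s.png"%sys.argv[1],0)
for nm,(r0,r1,c0,c1) in(("tab",(160,180,236,256)),("top corner",(142,166,216,232)),("base",(172,192,226,246))):
    d=e[r0:r1,c0:c1];R=cv2.matchTemplate(cv2.resize(b[r0-4:r1+4,c0-4:c1+4],None,fx=4,fy=4,interpolation=cv2.INTER_CUBIC),cv2.resize(d,None,fx=4,fy=4,interpolation=cv2.INTER_CUBIC),cv2.TM_CCOEFF_NORMED)
    _,m,_,l=cv2.minMaxLoc(R);print(nm,"scene shift px vs E",(np.array(l)-16)/4,round(m,3))
s=sensors.read_state();print(s["time"],s["position"].round(4),s["force"].round(1),s["ft_torque"].round(2))
E
python3 chk.py F
```

```text
front rows [191.7  191.7  191.72 191.72 191.7  182.16 183.2  184.66 184.36]
tab scene shift px vs E [-0.75  0.5 ] 0.842
top corner scene shift px vs E [-1.    0.75] 0.984
base scene shift px vs E [-0.5  0. ] 0.963
36.0 [ 0.5516 -0.2054  0.0902] [-2.7 -0.4  1.2] [-0.01  0.4  -0.08]
```

Emit:
{"fn": "apply_moves", "kwargs": {
  "moves": [
    [[1,0,0,0],[2,0,0,0],[3,0,0,0],[4,0,0,0],[5,0,0,0]]
  ]
}}

```text
time: 36.62
position: [0.5465, -0.2055, 0.0903]
orientation: [0.0, -0.01, 1.0, 0.0]
force: [-1.7, 0.2, 0.0]
gripper_width: 0.0004
```

Emit:
{"fn": "apply_moves", "kwargs": {
  "moves": [
    [[2,0,0,0],[5,0,0,0],[15,0,0,0],[35,0,0,0],[60,0,0,0]]
  ]
}}

```text
time: 37.25
position: [0.486, -0.2067, 0.0904]
orientation: [0.0, -0.01, 1.0, 0.0]
force: [-0.0, 0.0, -0.1]
gripper_width: 0.0003
```

```bash
python3 chk.py G
```

```text
front rows [193.75 193.76 193.76 193.89 193.9  193.91 193.92 193.93 193.91]
tab scene shift px vs E [0.25 0.  ] 0.967
top corner scene shift px vs E [0. 0.] 0.996
base scene shift px vs E [0. 0.] 0.99
37.35 [ 0.4825 -0.2073  0.0902] [-0.1 -0.1  0.1] [-0.02  0.02  0.02]
```

```bash
python3 - <<'E'
from h import *
def edge(g,c,r0,r1,lv):
    v=g[r0:r1,c]; i=np.argmax(v>lv); return r0+i-1+(lv-v[i-1])/(v[i]-v[i-1])
C=cv2.imread("pics/top_C.png",0).astype(float);G=cv2.imread("pics/top_G.png",0).astype(float)
d=proj("top",[.59,-.197,.138])-proj("top",[.60,-.197,.138]);print("px/10mm",d)
for r in range(192,204):print(r,C[r,344:366:2].astype(int))
for n in("top","scene"):
    a=cv2.imread(f"pics/{n}_C.png",0);b=cv2.imread(f"pics/{n}_G.png",0)
    # match case top-face patch (C->G)
    r0,r1,c0,c1=(198,222,342,368) if n=="top" else (143,168,218,246)
    up=lambda x:cv2.resize(x,None,fx=8,fy=8,interpolation=cv2.INTER_CUBIC)
    R=cv2.matchTemplate(up(b[r0-10:r1+10,c0-10:c1+10]),up(a[r0:r1,c0:c1]),cv2.TM_CCOEFF_NORMED)
    _,m,_,l=cv2.minMaxLoc(R);print(n,"C->G px",(np.array(l)-80)/8,round(m,3))
print("scene px/10mm",proj("scene",[.60,-.197,.138])-proj("scene",[.59,-.197,.138]))
# scene: gap between case foot and kerb: print colours across, along world x at foot level for two y
s=cv2.imread("pics/scene_G.png")
for y in(-.222,-.197,-.172):
    print(y)
    for x in np.arange(.600,.650,.003):
        u=proj("scene",[x,y+.02*(x-.6),.008]); p=cv2.getRectSubPix(s,(1,1),(float(u[0]),float(u[1])))[0,0]; print("%.3f"%x,u.round(1),p[::-1],end=" | ")
    print()
E
```

```text
px/10mm [-0.004453    3.58552354]
192 [59 60 60 57 59 58 57 56 55 55 54]
193 [61 58 60 60 57 57 55 55 56 54 52]
194 [56 55 53 52 52 52 51 49 48 46 48]
195 [68 68 68 68 68 66 67 68 66 66 68]
196 [181 181 181 181 181 180 189 193 192 195 194]
197 [234 238 239 239 236 238 245 246 246 248 248]
198 [220 237 237 237 226 236 235 235 234 234 235]
199 [215 234 232 234 214 232 230 229 229 228 227]
200 [208 234 233 234 213 232 230 230 229 228 227]
201 [210 234 232 235 205 232 230 230 230 229 228]
202 [213 234 232 236 188 232 231 230 230 229 227]
203 [215 234 234 236 187 232 231 230 229 229 227]
top C->G px [ 4.625 10.   ] 0.491
scene C->G px [-2.25   1.625] 0.966
scene px/10mm [-2.37118884  1.59773325]
-0.222
0.600 [231.6 173.8] [65 68 69] | 0.603 [231.  174.2] [57 62 62] | 0.606 [230.3 174.7] [64 65 66] | 0.609 [229.6 175.2] [87 86 88] | 0.612 [229.  175.7] [104 105 108] | 0.615 [228.3 176.1] [84 86 88] | 0.618 [227.7 176.6] [71 75 77] | 0.621 [227.  177.1] [83 79 79] | 0.624 [226.4 177.6] [178 134 100] | 0.627 [225.7 178. ] [254 185 109] | 0.630 [225.  178.5] [255 195 106] | 0.633 [224.4 179. 
[... 714 characters left out ...]
  93  57] | 0.645 [226.4 185.2] [132 102  77] | 0.648 [225.7 185.7] [101  88  73] | 
-0.172
0.600 [241.  182.2] [147 147 140] | 0.603 [240.4 182.6] [153 153 149] | 0.606 [239.7 183.1] [157 157 152] | 0.609 [239.1 183.6] [155 155 149] | 0.612 [238.4 184.1] [149 150 144] | 0.615 [237.7 184.6] [147 149 144] | 0.618 [237.1 185.1] [160 163 161] | 0.621 [236.4 185.6] [200 193 185] | 0.624 [235.8 186.1] [244 217 178] | 0.627 [235.1 186.5] [254 221 130] | 0.630 [234.4 187. ] [255 224 118] | 0.633 [233.8 187.5] [254 215 112] | 0.636 [233.1 188. ] [249 176  92] | 0.639 [232.4 188.5] [186 120  67] | 0.642 [231.8 189. ] [143  99  67] | 0.645 [231.1 189.5] [128 100  79] | 0.648 [230.4 190. ] [86 70 64] |
```

Emit:
{"fn": "apply_moves", "kwargs": {
  "moves": [
    [[0,0,-40,0.1],[0,0,-80,0.28],[0,0,-110,0.46],[0,0,-120,0.64],[0,0,-120,0.82]]
  ],
  "hand": 50
}}

```text
time: 37.98
position: [0.4881, -0.2069, 0.2117]
orientation: [0.002, 0.392, 0.92, 0.001]
force: [0.7, -0.3, -1.2]
gripper_width: 0.0425
```

Emit:
{"fn": "apply_moves", "kwargs": {
  "moves": [
    [[0,0,0,0.18],[0,0,0,0.36],[0,0,0,0.54],[0,0,0,0.755],[0,0,0,0.755]]
  ]
}}

```text
time: 38.6
position: [0.4873, -0.2065, 0.2104]
orientation: [0.0, 0.701, 0.713, 0.0]
force: [0.1, 0.5, 0.8]
gripper_width: 0.0429
```

```bash
python3 -c "
from h import *
go(.597,-.150,.21,.015)"
```

```text
t 38.6 pos [ 0.4873 -0.2065  0.2104] toolx [-0.017  1.    -0.   ] ty [1.    0.017 0.001] tilt [ 0.0008 -0.0003]
shift [ 54.6 110.7   0.5] spin 0.002 rows 1.975088111021552
```

Emit:
{"fn": "apply_moves", "kwargs": {
  "moves": [
    [[15,30,0,0],[32,65,0,0],[46,95,0,0],[55,111,0,0],[55,111,0,0]]
  ]
}}

```text
time: 39.22
position: [0.5979, -0.1485, 0.21]
orientation: [0.0, 0.7, 0.714, 0.001]
force: [-1.0, -0.4, 0.1]
gripper_width: 0.0428
```

Emit:
{"fn": "apply_moves", "kwargs": {
  "moves": [
    [[0,0,0,0],[0,0,0,0],[0,0,0,0]]
  ]
}}

```text
time: 39.6
position: [0.5961, -0.1507, 0.2104]
orientation: [-0.0, 0.702, 0.712, -0.0]
force: [-0.3, -0.4, -0.1]
gripper_width: 0.0423
```

```bash
python3 - <<'E'
from h import *
go(.597,-.150,.1165,.015)
c=calibration("wrist");im=camera("wrist");cv2.imwrite("pics/w_H.png",im[:,:,::-1])
h=cv2.cvtColor(im,cv2.COLOR_RGB2HSV); m=((h[...,0]<22)&(h[...,1]>120)&(h[...,2]>50)).astype(np.uint8)
N,l,st,ce=cv2.connectedComponentsWithStats(m)
for i in range(1,N):
    if st[i,4]>80: print(st[i],ce[i])
for r in(225,232):
    k=np.where(m[r,240:310])[0]+240; print(r,k.min(),k.max(),atz("wrist",((k.min()+k.max())/2,r),.138,c).round(4))
for r in(140,170,200):
    k=np.where(m[r,300:360])[0]+300; print("kerb",r,k.min(),k.max(), "foot",atz("wrist",(k.min()-.5,r),.008,c).round(4),"outer top",atz("wrist",(k.max()+.5,r),.026,c).round(4))
E
```

```text
t 39.6 pos [ 0.5961 -0.1507  0.2104] toolx [-0.015  1.    -0.   ] ty [ 1.     0.015 -0.   ] tilt [-0.0002 -0.0002]
shift [ 0.7  0.9 93.9] spin 0.0 rows 1.5030976480276659
[523  63  21  24 100] [533.17  73.92]
[ 316  117   17  114 1394] [323.81994261 167.58106169]
[ 270  190   22   51 1046] [280.17208413 215.66921606]
[310 322  12   9  95] [315.52631579 326.37894737]
225 270 291 [ 0.5968 -0.1492  0.138 ]
232 270 291 [ 0.5968 -0.154   0.138 ]
kerb 140 318 331 foot [ 0.6334 -0.1056  0.008 ] outer top [ 0.6448 -0.1037  0.026 ]
kerb 170 317 330 foot [ 0.6335 -0.1364  0.008 ] outer top [ 0.6451 -0.1328  0.026 ]
kerb 200 317 328 foot [ 0.6349 -0.1681  0.008 ] outer top [ 0.6447 -0.1629  0.026 ]
```

Emit:
{"fn": "apply_moves", "kwargs": {
  "moves": [
    [[1,1,30,0],[1,1,60,0],[1,1,85,0],[1,1,93,0],[1,1,93,0]]
  ]
}}

```text
time: 40.28
position: [0.5976, -0.1491, 0.1173]
orientation: [-0.0, 0.701, 0.713, -0.0]
force: [-0.6, 0.2, 0.1]
gripper_width: 0.0425
```

Emit:
{"fn": "apply_moves", "kwargs": {
  "moves": [
    [[0,0,0,0],[0,0,0,0],[0,0,0,0],[0,0,0,0],[0,0,-2,0]]
  ],
  "hand": 0,
  "grip_force": 40
}}

```text
time: 40.9
position: [0.5974, -0.1495, 0.1192]
orientation: [0.0, 0.702, 0.713, -0.0]
force: [-1.1, -1.1, -4.7]
gripper_width: 0.0136
```

Emit:
{"fn": "apply_moves", "kwargs": {
  "moves": [
    [[0,1,0,0],[0,1,0,0],[0,2,0,0],[0,2,0,0]]
  ]
}}

```text
time: 41.4
position: [0.5982, -0.1489, 0.1188]
orientation: [-0.001, 0.702, 0.713, -0.001]
force: [-5.5, -0.3, -0.9]
gripper_width: 0.0133
```

Emit:
{"fn": "apply_moves", "kwargs": {
  "moves": [
    [[0,0,0,0],[0,-1,1,0],[0,-1,1,0]]
  ]
}}

```text
time: 41.78
position: [0.5979, -0.1487, 0.1185]
orientation: [-0.001, 0.701, 0.713, -0.0]
force: [-4.1, 0.4, 2.4]
gripper_width: 0.0136
```

Emit:
{"fn": "apply_moves", "kwargs": {
  "moves": [
    [[0,0,0,0],[0,0,0,0],[0,0,0,0],[0,0,0,0],[0,0,0,0]]
  ],
  "hand": 50
}}

```text
time: 42.4
position: [0.5988, -0.149, 0.1183]
orientation: [0.0, 0.701, 0.713, 0.0]
force: [-0.4, -0.6, -0.4]
gripper_width: 0.0425
```

Emit:
{"fn": "apply_moves", "kwargs": {
  "moves": [
    [[0,0,-10,0],[0,0,-30,0],[0,0,-60,0],[0,0,-100,0],[0,0,-130,0]]
  ]
}}

```text
time: 43.02
position: [0.5991, -0.1492, 0.2508]
orientation: [0.001, 0.701, 0.713, 0.001]
force: [-0.2, -1.1, 0.3]
gripper_width: 0.0426
```

Emit:
{"fn": "apply_moves", "kwargs": {
  "moves": [
    [[-20,-50,0,0],[-40,-100,0,0],[-60,-130,0,0],[-60,-130,0,0],[-60,-130,0,0]]
  ]
}}

```text
time: 43.65
position: [0.4706, -0.2108, 0.2489]
orientation: [0.001, 0.701, 0.713, 0.001]
force: [0.7, 1.7, -0.1]
gripper_width: 0.0427
```

```bash
python3 chk.py I; python3 - <<'E'
from h import *
a=cv2.imread("pics/scene0.png");b=cv2.imread("pics/scene_I.png");d=cv2.absdiff(a,b).max(2)
for n,(r0,r1,c0,c1) in dict(bottle_a=(212,262,205,236),mug=(105,140,198,232),bowl=(160,188,310,344),bottle_b=(262,308,386,420)).items(): print(n,"changed px",int((d[r0:r1,c0:c1]>60).sum()))
E
```

```text
front rows [193.52 193.53 193.53 193.76 193.78 193.79 193.79 193.81 193.79]
tab scene shift px vs E [0.25 0.25] 0.948
top corner scene shift px vs E [0. 0.] 0.995
base scene shift px vs E [0. 0.] 0.99
43.75 [ 0.4709 -0.2102  0.2485] [ 0.2 -0.1  0.3] [ 0.01 -0.06  0.01]
bottle_a changed px 0
mug changed px 0
bowl changed px 0
bottle_b changed px 0
```

Same seated position as before, upright; the bottles, bowl and mug have not moved. Handing in.

```bash
python3 -c "
from bench import job; print(job.job_done())"
```

```text
the job is handed in; nothing more can be done
None
```

The case is standing upright on the tray with its heavy end down, resting against the kerb. It is released, and the job is handed in at about 44 s.

**What I did**
- Lifted clear of the counter, the case hung with its +y end dipping about 37°, so I stood it on that end. It was about 25 mm short of the kerb when I let go of it.
- I first slid it forward with closed fingers. That moved it about 15 mm, but it began to tip, so I backed off and it settled upright again.
- I moved it the rest of the way by re-gripping the orange tab, sliding it until it stalled on the kerb at about 6–7 N, and letting go.
- A closed-finger push to seat it better only tipped it briefly, and it settled back. I then pressed it home once more by the tab, and it stalled at the same spot.

**Last checks**
- **Upright and released:** The last pictures, compared numerically, show the case in the same upright position as after the first kerb contact. The arm was clear of it.
- **Against the kerb:** The stall force confirms it reached the kerb. The camera estimates of the remaining gap were 0.5–1 mm, which is within the calibration error.
- **Squareness:** The top camera and tool angle put it within about 0.01 rad of the kerb. A rough edge fit in the scene view suggested 0.05 rad. I judged that fit unreliable, because it gave false tilts on other pictures.
- **Bottles, bowl and mug:** No pixels changed in the scene picture around any of them.

I had used all 12 picture views before the sliding began, so the final state was checked by numbers only.

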